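Ready the clip tweezers at the brake piston's pin

TASK

On the tool rack, turn the clamp knob anticlockwise to its stop so that the sprung keeper slides back off the tweezers, then lift the tweezers out and bring them level to the brake caliper with their two tips either side of the upright pin, below its top and touching nothing. Squeeze the tweezers to the gap marked on their gauge strip, 20 mm between the tips, never pinching them nearly shut, and hold that gap steady around the pin for at least two seconds; the program finishes while still holding them there. Leave the other things on the bench where they are.

Things in the scene. Friction and masses are not known exactly. Their poses are not given: they have to be found in the camera images.
- rack: Fixed tool rack, wooden plate 210 x 180 x 12 mm (x -125 to 85, y -52 to 128 mm). Origin on the bench straight below the tweezers' grip point; x along the lying tweezers to their tips, y towards the knob. Black rests carry the tweezers level: front rest x 30 to 40, y within 36, top 40 mm (end lugs 50 mm); heel rest x -107 to -87 mm. Keeper and knob stand at x = -97 mm. On either side.
- clamp_knob (a joint): Clamp knob angle, rad, growing anticlockwise seen from above, 0 to 1.5 (stop). Starts at 0 to 0.25, its lug (10 mm rod reaching 60 mm from the axis, 29 to 39 mm above the bench) blocking the keeper. Past about 0.35 the keeper begins to slide, by about 0.7 it is fully back; at the stop the lug is clear. Friction torque about 0.06 N m; it stays where left.
- knob_grip (a point): Grip point on the clamp knob's upright axis, 80 mm above the bench, at rack x -97, y 105 mm. Its black bar handle is 42 mm long, 12 mm thick, 66 to 92 mm above the bench. The point turns with the knob: the bar lies along the point's x and is gripped across y. At joint value 0 the bar is parallel to the rack's x.
- keeper (a joint): Slide of the steel keeper along the rack's +y, m; 0 = its tongue lies over the tweezers' heel with 3 mm of air, 0.034 = fully back, heel free. A spring (about 1.5 N) pushes it back by itself as soon as the knob's lug lets it go.
- keeper_tongue (a point): Point on the keeper's tongue (14 mm wide, 6 mm thick, top 59 mm above the bench), 56 mm above the bench; it lies over the tweezers' heel until the keeper slides back. The keeper block behind the tongue is 30 x 25 mm, top 59 mm above the bench.
- tweezers: Loose steel sprung tweezers, 176 mm long, about 0.09 kg; x from the heel end (-106 mm) to the tip ends (+70 mm), legs 10 mm tall (z -5 to 5), lying with mid-height 45 mm above the bench. Origin midway between the finger pads at mid-height; y is the squeezing direction, z up. The legs hinge at x = -90 mm and move alike; squeezing the pads 1 mm closes the tip gap 1.78 mm.
- tip_l (a point): Inner face of the left (+y) leg at its tip end, mid-height. The distance from tip_l to tip_r is the tip gap: 42 mm free, 20 mm at the mark. The tip ends are 6 mm tall and 3 mm thick (outward of this point).
- tip_r (a point): Inner face of the right (-y) leg at its tip end, mid-height.
- caliper: Dark blue brake caliper fixed to the bench. Origin on the bench below the upright pin. Three round lobes 78 mm across in a row along y: the middle one at the origin, open, rim 45 mm high; the others at x 14, y -74 and 74 mm, with flat covers, 48 mm at the nuts. Flange with bolts, 41 mm high, at x 25 to 75 mm. Only the pin is higher than 48 mm. On either side.
- pin_top (a point): Top centre of the upright steel pin, 8 mm in diameter, 85 mm above the bench, standing 40 mm above the rim of the middle bore. The tweezers may come from any heading.
- spare_piston: loose steel piston, a plain disc 52 mm across and 32 mm tall, bystander
- seal_ring: loose black rubber ring, 48 mm across, 10 mm tall, bystander
- grease_jar: closed jar, 64 mm across, 85 mm tall, bystander
- screwdriver: screwdriver lying on the bench, bystander
- wrench: spanner lying on the bench, bystander
- parts_bowl: white plastic bowl, 110 mm across, 45 mm tall, bystander
- spacer: small brass spacer, 18 mm across, 12 mm tall, standing on the rack's plate below the tweezers' tips, bystander
- pad_l (a point): Centre of the outer face of the left (+y) leg's finger pad, at tweezers x = 0; the right leg has its twin. Pads are 26 mm long in x, 10 mm tall, 43 mm apart over their outsides when free and 31 mm at the marked gap. Squeezing takes 3.5 N at first movement, 9 N at the marked gap, 14 N shut.
- gauge_mark (a point): Marked place on the flat gauge strip (9 mm wide, top 7 mm above mid-height) that is fixed on the left leg and crosses over the right leg at tweezers x = 32 mm. Two raised black lines stand either side of this point; at the marked gap (20 mm between the tips) the right leg lies under the space between them.

How it is judged:
By the outcome, as a careful person would: the job done as asked, in the order asked, and still so for the second after the job is handed in, while the arm keeps its last pose, push and grip.
It also fails if it takes over 48 s, if anything falls off the work surface, if the arm or the gripper's body presses on something with over 40 N, if the wrist force passes 120 N, or if a joint passes its speed limit or range.

ROBOT

A 6-joint arm with a two-finger parallel gripper is mounted at the origin on the work surface. World frame = base frame: x ahead of the robot, y to its left, z up, the work surface at z = 0. Lengths are in m, angles in degrees, forces in N, time in s.
With the tool pointing down it reaches from about 0.25 to 0.725 m from the base axis. Payload 4 kg.
Tool frame: the origin (TCP) lies midway between the tips of the shut fingers; the grasp point (between the pads) lies 19 mm behind it; z points along the fingers, y is the line along which they close (so a half turn about z gives the same grasp; the last joint's range is limited). The gripper opens to 85 mm and grips with 20 to 120 N. Pads are 22 mm wide; open, the fingers measure 114 mm over their backs; the gripper's body (76 mm by 85 mm) begins 54 mm behind the grasp point. The pads swing forward as they close: fully open they stand 13 mm farther back than shut.
Start: joints at [69.385, 13.785, 0.286, 76.501, 0, 90], TCP at [0.176, 0.468, 0.231] pointing down, gripper open.
Joint ranges: [-155.79, 155.79], [-60.16, 107.12], [-62.33, 73.08], [-114, 123.19], [-81.49, 82.49], [-180, 180]. Speed limits (degrees/s): [159.86, 159.86, 180, 180, 180, 180].

INTERFACE

Orientations are given as [roll, pitch, yaw] about the fixed x, y, z axes, in that order (R = Rz(yaw) Ry(pitch) Rx(roll)).
In Python, from station import sense, snapshot, sign_off, masks_of gives the robot as it stands.
- The arm moves only by the tool carry_out, never from a script. Its argument "commands" is one flat list of numbers, 7 for each row, row after row: the opening, from 0 (shut) to 1 (fully open), then the shift along the tool's x, y, z in mm, then the turn, a rotation vector about the tool's x, y, z in rad. A call has 1 to 12 rows; each row is the pose to reach, as a shift and turn from the pose commanded when the call began, along the tool's axes at that moment; what a row does not reach only later rows make up. A row lasts 1/12 s, in which the tool goes at most 41.7 mm and 7.16 degrees, less where a joint would pass 70% of its speed; a pose out of reach is approached as far as the arm can. A call with a gripper value outside its range is refused whole. The fingers move at their own pace and stop on an object; the grip force is fixed at half the most. Time passes only in rows, so rows that repeat a pose let the fingers close. It gives the time, the measured TCP pose, the force, the opening and the grip force at its end, in the units of the state.
- sense(): the state, without advancing time (a new reading comes with each control period).
- snapshot(name): name is "scene" or "top" or "wrist"; returns a dict with "img" (480x640x3 uint8, blue, green, red), "camera_matrix" (3x3 intrinsics, pixels), "R" (3x3) and "t" (3): a world point X has camera coordinates R X + t; the wrist camera has in their place "hand_eye" (4x4, takes a point from camera to tool coordinates, whose origin is the TCP and whose axes are the flange's). Camera axes: x right, y down, z forward; pixel columns grow to the right and rows downward; lengths in m; the calibration is good to about 2 mm. A picture is of the moment at which its call begins: read the wrist's pose just before it. There is no depth.
- sign_off(): hands the job in; it is judged then, once.
Trained networks look in the newest picture that a camera, given by its name, has taken for a name from the list of things; names that differ only in an ending like _2 or _b are one class to them, and where a whole thing is asked for, a point or a joint stands for the part that bears it (a point fixed in the world has none). Each returns a list of dicts, best first, with "p" (0 to 1); they miss things now and then, are a little off and sometimes report something else, mostly with a low value. They report only what shows in the picture. A call takes as long as a camera call.
- masks_of(label, camera): "region" (480x640 bool, what is visible of it) and "bbox" ([left, top, right, bottom] in pixels, round what is visible of it).
The state is a dict: "time": time; "q": joint angles; "qd": joint speeds; "joint_torque": joint torques, N m; "eef_pos": TCP position; "tool_rot": TCP orientation; "force": force on the tool from outside, world axes, zero at the start; "torque": the same for the moment, N m; "gripper_width": finger opening in m; "grasp_force": force on a finger pad.
Only numpy, scipy, OpenCV 4.12 (cv2) and the standard library are available. Lean on these libraries where they do the work, as an engineer would, in place of code of your own. Each camera call takes 0.05 s, during which the arm holds its last target. There are 200 camera calls.

## Working session

There is one attempt and no reset: what is moved stays moved. The work goes in short steps, Python scripts to look and compute and a tool call to move; the robot and the scene stay as the last step left them, time stands still between calls to the robot, and variables do not carry over. Pictures are saved under pics/ and viewed, at most 10 in all, crops included, and the job is handed in when it is done.

Besides the shell and the picture viewer there is one more tool, called after ">>>" in YAML: its name, and indented under it one key for each argument. carry_out: Moves the arm, as the interface text tells. Its arguments: {"type":"object","properties":{"commands":{"type":"array"}},"required":["commands"]}

```bash
ls; mkdir -p pics; cat > h.py <<'E'
import numpy as np, cv2
from station import sense, snapshot, sign_off, masks_of
def ray(s,uv,T=None):
    d=np.linalg.inv(s["camera_matrix"])@np.array([uv[0],uv[1],1.])
    if "R" in s: R=np.array(s["R"]);t=np.array(s["t"]);return -R.T@t,R.T@d
    H=T@np.array(s["hand_eye"]);return H[:3,3],H[:3,:3]@d
def at(s,uv,z,T=None):
    o,d=ray(s,uv,T);return o+d*(z-o[2])/d[2]
def proj(s,X,T=None):
    X=np.array(X,float)
    if "R" in s: c=np.array(s["R"])@X+np.array(s["t"])
    else: c=(np.linalg.inv(T@np.array(s["hand_eye"]))@np.append(X,1))[:3]
    p=s["camera_matrix"]@c;return p[:2]/p[2]
E
python3 - <<'E'
from h import *
st=sense();print(st)
for n in("top","scene"):
    s=snapshot(n);cv2.imwrite(f"pics/{n}0.png",s["img"])
    print(n,np.array(s["camera_matrix"]).tolist(),-np.array(s["R"]).T@s["t"])
    for l in["rack","clamp_knob","keeper","tweezers","caliper","pin_top","gauge_mark","spacer","grease_jar","parts_bowl"]:
        for m in masks_of(l,n)[:2]:
            ys,xs=np.nonzero(m["region"]);print(l,round(m["p"],2),m["bbox"],xs.mean().round(1),ys.mean().round(1),len(xs))
E
```

```text
pics
{'time': 0.0, 'q': array([6.93847108e+01, 1.38320912e+01, 2.13217590e-01, 7.65020427e+01,
       2.70585737e-04, 8.99992970e+01]), 'qd': array([-0.05564208,  0.02677634, -0.01041747,  0.04747189, -0.04629531,
        0.07997556]), 'joint_torque': array([ 6.68628072e-04, -3.72314751e+01,  2.52409691e+01,  1.70680799e-02,
        9.07633307e-06,  1.19352837e-06]), 'eef_pos': array([0.1758194 , 0.46738527, 0.2304106 ]), 'tool_rot': array([-1.79879084e+02, -2.72068789e-04,  1.59385413e+02]), 'force': array([ 0.83190618, -0.22176714, -0.09083283]), 'torque': array([-0.02526793, -0.01381728, -0.01033161]), 'grasp_force': 0.0, 'gripper_width': 0.0853529962335891}
top [[614.1577111557958, 0.0, 316.06264344536737], [0.0, 614.1577111557958, 241.14688641882853], [0.0, 0.0, 1.0]] [ 2.22630447e-01 -3.87102387e-04  1.82892096e+00]
rack 0.79 [337.8, 230.0, 413.8, 315.2] 375.5 273.2 3903
clamp_knob 0.69 [341.0, 278.1, 366.8, 293.0] 351.0 287.4 131
keeper 0.73 [363.9, 289.7, 384.9, 303.7] 373.9 295.8 156
tweezers 0.7 [381.5, 251.9, 408.7, 298.2] 392.8 267.2 180
tweezers 0.44 [367.0, 289.6, 386.6
[... 546 characters left out ...]
520763576], [0.0, 618.6139803880445, 235.8542713492628], [0.0, 0.0, 1.0]] [ 1.20730218 -1.0895101   1.03654428]
rack 0.8 [221.0, 226.6, 325.9, 323.0] 271.2 279.1 4381
clamp_knob 0.64 [256.6, 222.4, 277.7, 260.8] 268.5 240.1 333
keeper 0.8 [236.7, 249.1, 254.9, 261.5] 247.1 256.0 187
tweezers 0.82 [234.3, 262.1, 289.8, 300.5] 260.0 277.5 538
caliper 0.68 [324.8, 184.0, 383.7, 238.4] 354.9 213.0 2118
pin_top 0.75 [325.1, 182.6, 386.6, 239.9] 354.8 213.1 2117
gauge_mark 0.47 [247.2, 264.3, 288.3, 290.8] 271.4 279.7 149
spacer 0.49 [281.8, 295.5, 290.5, 305.7] 285.3 300.1 55
grease_jar 0.79 [395.2, 208.3, 418.0, 244.4] 406.3 225.4 813
parts_bowl 0.65 [345.0, 282.9, 393.7, 318.5] 369.6 300.5 1367
```

```bash
python3 - <<'E'
from h import *
a=cv2.imread("pics/top0.png")[150:350,205:445];cv2.imwrite("pics/t.png",cv2.resize(a,None,fx=3,fy=3,interpolation=cv2.INTER_CUBIC))
a=cv2.imread("pics/scene0.png")[170:340,200:430];cv2.imwrite("pics/s.png",cv2.resize(a,None,fx=3.4,fy=3.4,interpolation=cv2.INTER_CUBIC))
E
```

```text
(no output)
```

View pics/t.png

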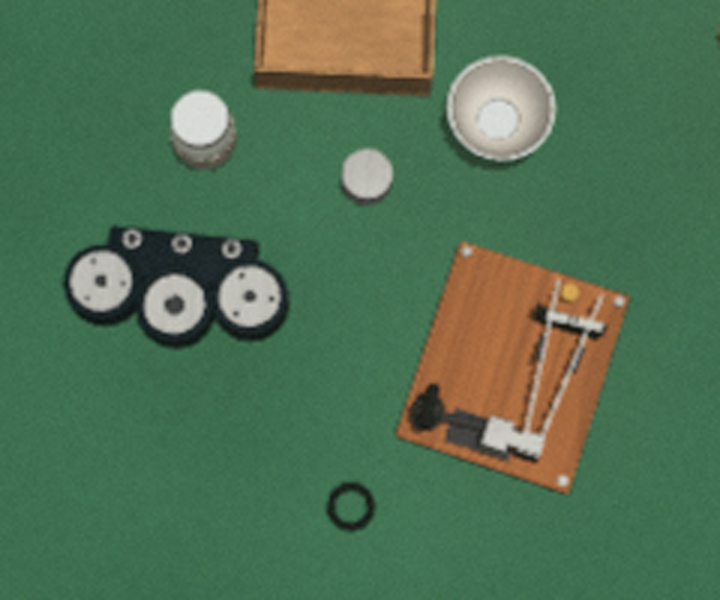

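View pics/s.png

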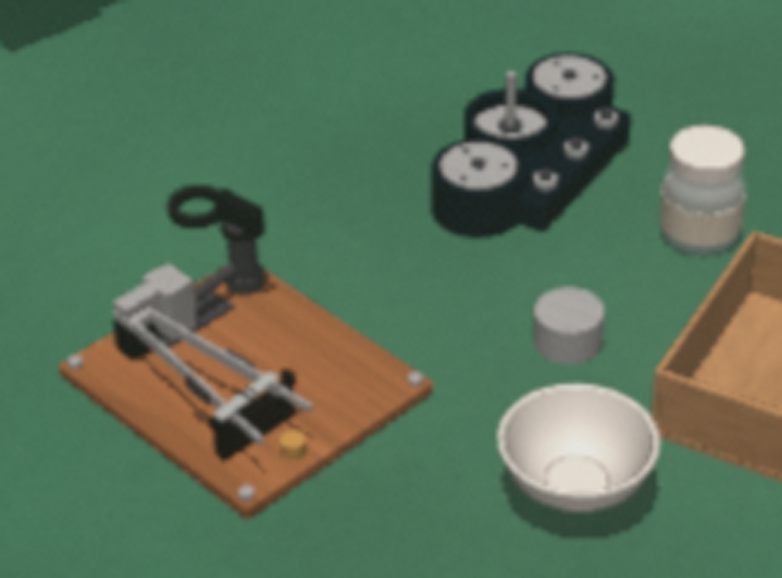

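```bash
cat >> h.py <<'E'
def tri(rays):
    A=0;b=0
    for o,d in rays:
        d=d/np.linalg.norm(d);P=np.eye(3)-np.outer(d,d);A=A+P;b=b+P@o
    return np.linalg.solve(A,b)
def fit2(L,W):
    L=np.array(L,float);W=np.array(W,float);l=L.mean(0);w=W.mean(0)
    a=np.arctan2(sum((L-l)[:,0]*(W-w)[:,1]-(L-l)[:,1]*(W-w)[:,0]),((L-l)*(W-w)).sum())
    R=np.array([[np.cos(a),-np.sin(a)],[np.sin(a),np.cos(a)]]);t=w-R@l
    return a,R,t,np.linalg.norm((L@R.T+t)-W,axis=1)
E
python3 - <<'E'
from h import *
T=snapshot("top");S=snapshot("scene")
ft=lambda u,v:(u/3+205-.33,v/3+150-.33)
fs=lambda u,v:(u/3.4+200-.35,v/3.4+170-.35)
c=[ft(463,242),ft(630,297),ft(570,493),ft(398,436)]
L=[(.085,.128),(.085,-.052),(-.125,-.052),(-.125,.128)]
a,R,t,e=fit2(L,[at(T,p,.012)[:2] for p in c]);print("rack top",np.degrees(a),t,e)
c2=[fs(433,385),fs(248,515),fs(60,370)]
a2,R2,t2,e2=fit2(L[:3],[at(S,p,.012)[:2] for p in c2]);print("rack scene",np.degrees(a2),t2,e2)
for n,p in dict(knob=(-.097,.105,.09),tw=(0,0,.05)).items():
    X=np.append(R@p[:2]+t,p[2]);print(n,X,(proj(T,X)-[205,150])*3,(proj(S,X)-[200,170])*3.4)
# caliper
W=[at(T,ft(101,280),.047)[:2],at(T,ft(249,296),.047)[:2],at(T,ft(175,303),.045)[:2]]
for La in ([(.014,.074),(.014,-.074),(0,0)],):
    a,R,t,e=fit2(La,W);print("cal",np.degrees(a),t,e)
print("pin scene",at(S,fs(511,73),.085),"tri",tri([ray(T,ft(175,304)),ray(S,fs(511,73))]))
for m in("spare_piston","grease_jar"):pass
print("jar",at(T,ft(200,118),.085),"piston",at(T,ft(367,174),.032),"bowl",at(T,ft(500,108),.045),"ring",at(T,ft(351,507),.01),"tray",at(T,ft(345,80),.05))
E
```

```text
rack top -15.911687983953668 [ 0.53946463 -0.20859741] [0.00190893 0.00209058 0.00169962 0.00125661]
rack scene -15.514488038160241 [ 0.54507901 -0.21123486] [0.00215015 0.00053005 0.0026138 ]
knob [ 0.47496746 -0.08102737  0.09      ] [430.70177448 405.00656554] [233.39391734 200.92341287]
tw [ 0.53946463 -0.20859741  0.05      ] [561.23425805 351.61297862] [214.30591545 370.65689041]
cal -3.483003643723389 [0.57234837 0.17490038] [0.00042615 0.00089092 0.00124175]
pin scene [0.57332631 0.17494872 0.085     ] tri [0.56817186 0.17323287 0.08277359]
jar [0.75094564 0.15744685 0.085     ] piston [ 0.71617473 -0.00990087  0.032     ] bowl [ 0.78795528 -0.14104002  0.045     ] ring [ 0.38281146 -0.00912253  0.01      ] tray [0.80846847 0.01671075 0.05      ]
```

```bash
cat >> h.py <<'E'
from scipy.spatial.transform import Rotation as Ro
def pose():
    st=sense();T=np.eye(4);T[:3,:3]=Ro.from_euler("xyz",st["tool_rot"],degrees=True).as_matrix();T[:3,3]=st["eef_pos"];return T,st
def to(pos,yaw):
    "shift mm + rotvec in tool axes from measured pose to tool-down target"
    T,st=pose();R=Ro.from_euler("xyz",[180,0,yaw],degrees=True).as_matrix()
    r=Ro.from_matrix(T[:3,:3].T@R).as_rotvec()
    print("d",(T[:3,:3].T@(np.array(pos)-T[:3,3])*1000).round(1),"r",r.round(4))
E
python3 - <<'E'
from h import *
s=snapshot("wrist");print(np.array(s["hand_eye"]).round(3),np.array(s["camera_matrix"]).round(0))
to((.48,-.14,.30),171)
E
```

```text
[[-0.001 -0.954 -0.3    0.078]
 [ 1.    -0.001  0.     0.001]
 [-0.    -0.3    0.954 -0.142]
 [ 0.     0.     0.     1.   ]] [[342.   0. 321.]
 [  0. 342. 240.]
 [  0.   0.   1.]]
d [-498.6 -462.   -68.7] r [ 0.      0.     -0.2027]
```

>>> carry_out:
  commands: [1,-250,-231,-34,0,0,-0.1,1,-250,-231,-34,0,0,-0.1,1,-250,-231,-34,0,0,-0.1,1,-250,-231,-34,0,0,-0.1,1,-250,-231,-34,0,0,-0.1,1,-250,-231,-34,0,0,-0.1,1,-250,-231,-34,0,0,-0.1,1,-250,-231,-34,0,0,-0.1,1,-250,-231,-34,0,0,-0.1]

```text
time: 2.0
eef_pos: [0.3307, 0.1594, 0.2663]
tool_rot: [-180.0, 0.2, 164.7]
force: [-0.0, -0.0, 0.0]
gripper_width: 0.0855
grasp_force: 0.0
```

```bash
python3 - <<'E'
from h import *
print(pose()[1]["q"].round(1),pose()[1]["eef_pos"]);to((.48,-.14,.30),171)
E
```

```text
[ 25.8  -2.3 -12.7  79.5  -0.1  41.2] [0.33067827 0.15942931 0.26627487]
d [-223.2 -249.4  -33. ] r [-0.0006  0.0029 -0.1101]
```

>>> carry_out:
  commands: [1,-223,-249,-33,0,0,-0.11,1,-223,-249,-33,0,0,-0.11,1,-223,-249,-33,0,0,-0.11,1,-223,-249,-33,0,0,-0.11,1,-223,-249,-33,0,0,-0.11,1,-223,-249,-33,0,0,-0.11,1,-223,-249,-33,0,0,-0.11,1,-223,-249,-33,0,0,-0.11,1,-223,-249,-33,0,0,-0.11,1,-223,-249,-33,0,0,-0.11]

```text
time: 2.83
eef_pos: [0.4814, -0.1364, 0.2976]
tool_rot: [-180.0, -0.0, 171.2]
force: [-0.1, 0.6, -0.4]
gripper_width: 0.0851
grasp_force: 0.0
```

```bash
python3 - <<'E'
from h import *
T,st=pose();s=snapshot("wrist");np.savez("w1.npz",T=T,img=s["img"])
print(st["eef_pos"],st["tool_rot"])
im=s["img"].copy()
a=np.radians(-15.8);R=np.array([[np.cos(a),-np.sin(a)],[np.sin(a),np.cos(a)]]);t=np.array([.541,-.209])
for p in[(-.097,.105,.092),(.07,.021,.045),(.07,-.021,.045),(-.106,0,.045),(.085,.128,.012),(.085,-.052,.012),(-.125,-.052,.012),(-.125,.128,.012)]:
    u=proj(s,np.append(R@p[:2]+t,p[2]),T);cv2.drawMarker(im,tuple(int(x) for x in u),(0,0,255),0,8)
cv2.imwrite("pics/w1.png",im)
for l in["rack","clamp_knob","keeper","tweezers","spacer"]:
    for m in masks_of(l,"wrist")[:1]:
        ys,xs=np.nonzero(m["region"]);print(l,round(m["p"],2),m["bbox"],xs.mean().round(1),ys.mean().round(1),len(xs));np.save("m_"+l,m["region"])
E
```

```text
[ 0.48144799 -0.13637601  0.29760969] [-1.79998220e+02 -1.57732484e-02  1.71187004e+02]
rack 0.87 [238.5, 144.5, 390.6, 313.4] 310.1 226.4 19407
clamp_knob 0.87 [323.5, 173.0, 386.4, 212.4] 364.5 191.0 1093
keeper 0.64 [267.9, 168.4, 320.2, 197.1] 300.1 179.9 1080
tweezers 0.96 [244.6, 167.0, 289.1, 309.1] 273.6 246.8 1305
spacer 0.45 [268.5, 288.4, 288.9, 308.0] 277.8 295.3 183
```

View pics/w1.png

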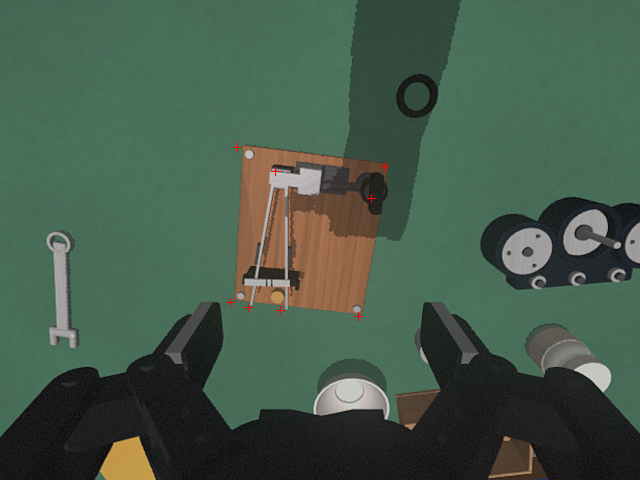

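```bash
python3 - <<'E'
from h import *
T,st=pose();s=snapshot("wrist")
for m in masks_of("rack","wrist")[:1]: reg=m["region"]
hull=cv2.convexHull(np.argwhere(reg)[:,::-1].astype(np.int32))
ap=cv2.approxPolyDP(hull,6,True)[:,0];print(ap.tolist())
# color-based wood plate corners
hsv=cv2.cvtColor(s["img"],cv2.COLOR_BGR2HSV);k=cv2.inRange(hsv,(3,90,40),(20,255,255))
k[:, :200]=0;k[:,400:]=0;k[:130]=0;k[330:]=0
h2=cv2.convexHull(cv2.findNonZero(cv2.morphologyEx(k,cv2.MORPH_OPEN,np.ones((3,3)))))
ap2=cv2.approxPolyDP(h2,6,True)[:,0];print(ap2.tolist())
L=[(.085,.128),(.085,-.052),(-.125,-.052),(-.125,.128)]
for P in(ap,ap2):
    if len(P)<4: continue
    e=[at(s,p,.012,T)[:2] for p in P]
    c=[min(P,key=lambda p:np.dot(p,d)) for d in((-1,-1),(1,1),(1,-1),(-1,1))]
    # image: lower right=(.085,.128), lower left=(.085,-.052), upper left=(-.125,-.052), upper right=(-.125,.128)
    c=[c[1],c[2] if 0 else c[3],c[0],c[2]]
    c=[max(P,key=lambda p:p[0]+p[1]),max(P,key=lambda p:p[1]-p[0]),min(P,key=lambda p:p[0]+p[1]),max(P,key=lambda p:p[0]-p[1])]
    a,R,t,e=fit2(L,[at(s,p,.012,T)[:2] for p in c]);print(np.degrees(a),t,e)
    for n,q in dict(knob=(-.097,.105,.0)).items():print(n,R@q[:2]+t)
t=None
for m in masks_of("clamp_knob","wrist")[:1]:
    im=s["img"][150:230,310:410];cv2.imwrite("pics/k1.png",cv2.resize(im,None,fx=7,fy=7,interpolation=cv2.INTER_CUBIC))
E
```

```text
[[639, 209], [639, 271], [621, 283], [513, 292], [477, 252], [490, 222], [561, 201]]
[[385, 167], [359, 309], [255, 303], [232, 293], [241, 147]]
4.415045891873882 [0.62093696 0.1485779 ] [0.05273548 0.06058071 0.04452345 0.0687067 ]
knob [0.51614181 0.24579918]
-16.17037112232517 [ 0.53310079 -0.20184458] [0.00615514 0.00725502 0.00667213 0.00688023]
knob [ 0.46918024 -0.07398464]
```

View pics/k1.png

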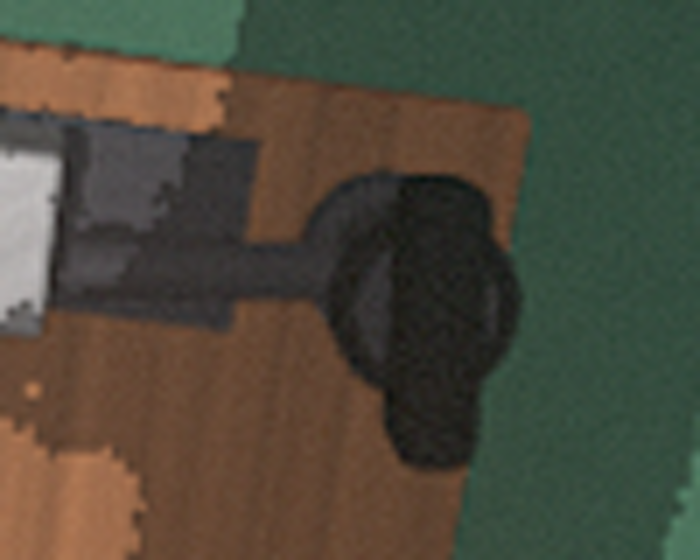

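```bash
python3 - <<'E'
from h import *
T,st=pose();s=snapshot("wrist")
f=lambda u,v:(u/7+310-.43,v/7+150-.43)
c=at(s,f(439,322),.092,T);d=at(s,f(445,175),.092,T)-at(s,f(432,470),.092,T)
print("knob",c,"len",np.linalg.norm(d),"ang",np.degrees(np.arctan2(d[1],d[0]))%180)
L=[(.085,.128),(.085,-.052),(-.125,-.052),(-.125,.128)]
g=lambda u,v:(u/7+310-.43,v/7+150-.43)
a,R,t,e=fit2(L,[at(s,p,.012,T)[:2] for p in[(363,314),(236,303),(243.5,146),g(530,105)]]);print(np.degrees(a),t,e,R@[-.097,.105]+t)
m=masks_of("tweezers","wrist")[0]["region"];p=np.argwhere(m)[:,::-1]
# keep points, heel->tips axis
W=np.array([at(s,q,.050,T)[:2] for q in p]);Lc=(W-t)@R
print("tw x range",Lc[:,0].min(),Lc[:,0].max())
for x in(-.08,-.06,-.04,0.02,.05,.065):
    k=abs(Lc[:,0]-x)<.004;y=Lc[k,1];print(x,y.min().round(4),y.max().round(4),((y.min()+y.max())/2).round(4))
to((c[0],c[1],.13),np.degrees(np.arctan2(d[1],d[0]))%180)
E
```

```text
knob [ 0.47213069 -0.07712125  0.092     ] len 0.04358923612306616 ang 171.54214872418046
-14.749869704725354 [ 0.53979106 -0.1995992 ] [0.00113488 0.00142491 0.00320067 0.00359407] [ 0.47272053 -0.07336314]
tw x range -0.10702634792334745 0.06453472012698037
-0.08 -0.0121 0.0088 -0.0017
-0.06 -0.0146 0.0103 -0.0022
-0.04 -0.0168 0.0118 -0.0025
0.02 -0.0234 0.0165 -0.0035
0.05 -0.0268 0.0188 -0.004
0.065 -0.0277 0.0182 -0.0048
d [ 16.4  54.6 168.6] r [-0.      0.0004 -0.0011]
```

>>> carry_out:
  commands: [1,8,28,40,0,0,0,1,16,54,75,0,0,0,1,16,54,110,0,0,0,1,16,54,130,0,0,0,1,16,54,130,0,0,0,1,16,54,130,0,0,0]

```text
time: 3.88
eef_pos: [0.4717, -0.0781, 0.1678]
tool_rot: [-180.0, -0.1, 171.4]
force: [0.0, 0.0, 1.1]
gripper_width: 0.085
grasp_force: 0.0
```

```bash
python3 - <<'E'
from h import *
T,st=pose();s=snapshot("wrist")
print(st["eef_pos"],st["tool_rot"][2])
u=proj(s,(.472,-.077,.092),T);print(u)
x0=int(u[0])-60;y0=int(u[1])-45
cv2.imwrite("pics/k2.png",cv2.resize(s["img"][y0:y0+100,x0:x0+120],None,fx=6,fy=6,interpolation=cv2.INTER_CUBIC));print(x0,y0)
E
```

```text
[ 0.47168976 -0.07805691  0.16784851] 171.44562830630815
[320.24499725 253.95962991]
260 208
```

View pics/k2.png

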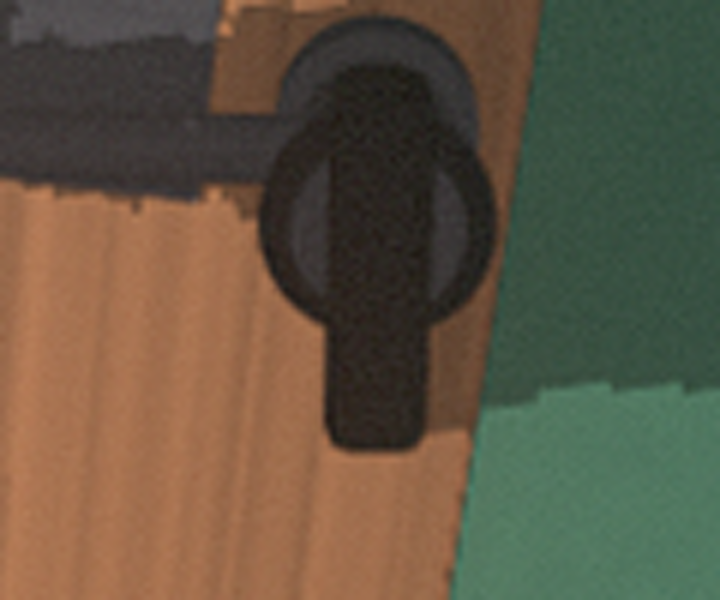

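```bash
python3 - <<'E'
from h import *
T,st=pose();s=snapshot("wrist")
f=lambda u,v:(u/6+260-.42,v/6+208-.42)
c=at(s,f(379,257),.092,T);d=at(s,f(381,65),.092,T)-at(s,f(377,450),.092,T)
print("knob",c,"len",np.linalg.norm(d),"ang",np.degrees(np.arctan2(d[1],d[0]))%180)
to((c[0],c[1],.062),np.degrees(np.arctan2(d[1],d[0]))%180)
E
```

```text
knob [ 0.47212948 -0.07551958  0.092     ] len 0.04620175789874464 ang 170.90295736030515
d [  2.8   3.  108.3] r [-0.0001  0.0035  0.0087]
```

>>> carry_out:
  commands: [1,1,3,36,0,0,0,1,1,3,70,0,0,0,1,1,3,95,0,0,0,1,1,3,95,0,0,0,1,1,3,95,0,0,0]

```text
time: 4.4
eef_pos: [0.4726, -0.0757, 0.0743]
tool_rot: [180.0, 0.0, 171.4]
force: [0.1, -0.4, 0.0]
gripper_width: 0.0855
grasp_force: 0.0
```

```bash
python3 - <<'E'
from h import *
to((.4721,-.0757,.062),171)
print(pose()[1]["q"].round(1))
E
```

```text
d [ 0.5 -0.1 12.3] r [0.     0.0004 0.0066]
[ -9.1  19.  -17.8  53.2   0.   -0.5]
```

>>> carry_out:
  commands: [1,0,0,10,0,0,0,0.5,0,0,10,0,0,0,0.3,0,0,10,0,0,0,0.1,0,0,10,0,0,0,0.1,0,0,10,0,0,0,0.1,0,0,10,0,0,0,0.1,0,0,10,0,0,0,0.1,0,0,10,0,0,0,0.1,0,0,10,0,0,0]

```text
time: 5.15
eef_pos: [0.4729, -0.077, 0.0652]
tool_rot: [-179.8, 0.2, 171.4]
force: [-1.9, -3.6, 7.8]
gripper_width: 0.025
grasp_force: 58.5
```

>>> carry_out:
  commands: [0.5,0,0,0,0,0,0,0.5,0,0,0,0,0,0,0.5,0,0,-10,0,0,0,0.5,0,0,-10,0,0,0,0.1,0,0,-10,0,0,0,0.1,0,0,-10,0,0,0,0.1,0,0,-10,0,0,0,0.1,0,0,-10,0,0,0,0.1,0,0,-10,0,0,0]

```text
time: 5.9
eef_pos: [0.4716, -0.0767, 0.0732]
tool_rot: [-179.8, -0.0, 171.4]
force: [-1.6, -4.7, 2.5]
gripper_width: 0.0106
grasp_force: 59.3
```

```bash
python3 - <<'E'
from h import *
T,st=pose();s=snapshot("wrist");print(st["gripper_width"],st["force"],st["torque"])
cv2.imwrite("pics/k3.png",s["img"][200:480,160:480])
E
```

```text
0.010645756123124833 [-1.58731284 -4.7422583   2.5413971 ] [-0.98510483  0.27878475  0.00584488]
```

View pics/k3.png

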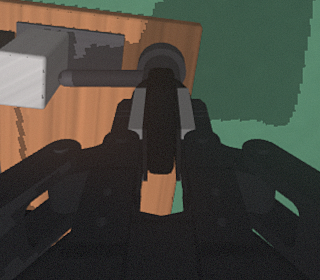

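>>> carry_out:
  commands: [0.1,0,0,0,0,0,-0.1,0.1,0,0,0,0,0,-0.22,0.1,0,0,0,0,0,-0.34,0.1,0,0,0,0,0,-0.46,0.1,0,0,0,0,0,-0.58,0.1,0,0,0,0,0,-0.7,0.1,0,0,0,0,0,-0.8,0.1,0,0,0,0,0,-0.9,0.1,0,0,0,0,0,-1.0,0.1,0,0,0,0,0,-1.1,0.1,0,0,0,0,0,-1.15,0.1,0,0,0,0,0,-1.2]

```text
time: 6.95
eef_pos: [0.473, -0.0799, 0.0733]
tool_rot: [-179.6, -0.4, -119.9]
force: [2.8, -14.0, -2.4]
gripper_width: 0.0106
grasp_force: 58.7
```

```bash
python3 - <<'E'
from h import *
T,st=pose();print(st["force"],st["torque"],st["q"].round(1))
E
```

```text
[  2.84225613 -13.9610681   -2.43665694] [-2.74512394 -0.41159902 -0.05953032] [ -9.2  19.  -17.9  52.9  -0.5 -69.4]
```

>>> carry_out:
  commands: [0.1,1.5,0,0,0,0,-0.08,0.1,1.5,0,0,0,0,-0.15,0.1,1.5,0,0,0,0,-0.19,0.1,1.5,0,0,0,0,-0.21,0.1,1.5,0,0,0,0,-0.23,0.1,1.5,0,0,0,0,-0.23]

```text
time: 7.45
eef_pos: [0.4735, -0.0803, 0.0733]
tool_rot: [-179.7, -0.3, -106.9]
force: [5.2, -10.3, -3.8]
gripper_width: 0.0106
grasp_force: 67.3
```

```bash
python3 - <<'E'
from h import *
T,st=pose();print(st["force"],st["torque"],st["tool_rot"])
E
```

```text
[  5.18945549 -10.29225543  -3.78500434] [-2.08430539 -0.93687049 -1.14253723] [-179.65429082   -0.33949309 -106.94751129]
```

>>> carry_out:
  commands: [0.5,0,0,0,0,0,0,0.6,0,0,0,0,0,0,0.6,0,0,-20,0,0,0,0.8,0,0,-55,0,0,0,1,0,0,-85,0,0,0,1,0,0,-85,0,0,0]

```text
time: 7.95
eef_pos: [0.4747, -0.0766, 0.1638]
tool_rot: [-179.5, 0.1, -106.6]
force: [1.9, -0.6, -0.6]
gripper_width: 0.0818
grasp_force: 0.0
```

```bash
python3 - <<'E'
from h import *
to((.5375,-.2045,.17),164.3)
E
```

```text
d [104.6 -96.8  -5.5] r [-0.0059  0.009   1.5549]
```

>>> carry_out:
  commands: [1,26,-24,-6,0,0,0.12,1,52,-48,-6,0,0,0.24,1,78,-72,-6,0,0,0.36,1,104.6,-96.8,-6,0,0,0.48,1,104.6,-96.8,-6,0,0,0.6,1,104.6,-96.8,-6,0,0,0.72,1,104.6,-96.8,-6,0,0,0.84,1,104.6,-96.8,-6,0,0,0.96,1,104.6,-96.8,-6,0,0,1.08,1,104.6,-96.8,-6,0,0,1.2,1,104.6,-96.8,-6,0,0,1.32,1,104.6,-96.8,-6,0,0,1.44]

```text
time: 8.95
eef_pos: [0.5335, -0.2038, 0.1633]
tool_rot: [179.9, -0.1, 170.5]
force: [0.0, -0.5, 0.3]
gripper_width: 0.0854
grasp_force: 0.0
```

```bash
python3 - <<'E'
from h import *
to((.5375,-.2045,.17),164.3)
E
```

```text
d [-4.  -0.1 -6.7] r [ 0.001  -0.0018  0.109 ]
```

>>> carry_out:
  commands: [1,-4,0,-6.7,0,0,0.109,1,-4,0,-6.7,0,0,0.109,1,-4,0,-6.7,0,0,0.109,1,-4,0,-6.7,0,0,0.109]

```text
time: 9.28
eef_pos: [0.5376, -0.2047, 0.1704]
tool_rot: [180.0, -0.1, 164.8]
force: [0.2, -1.4, -0.1]
gripper_width: 0.0853
grasp_force: 0.0
```

```bash
python3 - <<'E'
from h import *
T,st=pose();s=snapshot("wrist");print(st["eef_pos"],st["tool_rot"])
im=s["img"];ms=masks_of("tweezers","wrist")
for m in ms[:2]:print(m["p"],m["bbox"])
np.savez("w4.npz",T=T,m=ms[0]["region"],img=im)
for n,l in(("keeper","keeper"),):
    for m in masks_of(l,"wrist")[:1]:print(n,m["p"],m["bbox"])
a=np.radians(-15.7);R=np.array([[np.cos(a),-np.sin(a)],[np.sin(a),np.cos(a)]]);t=np.array([.5375,-.2045])
p=np.argwhere(ms[0]["region"])[:,::-1];Lc=(np.array([at(s,q,.050,T)[:2] for q in p])-t)@R
print("x",Lc[:,0].min(),Lc[:,0].max())
for x in np.arange(-.1,.07,.01):
    k=abs(Lc[:,0]-x)<.002;y=Lc[k,1]
    if len(y):print(x.round(3),y.min().round(4),y.max().round(4),((y.min()+y.max())/2).round(4))
v=im.copy()
for q in[(-.106,0,.05),(.07,.021,.048),(.07,-.021,.048),(0,.0215,.05),(0,-.0215,.05),(.032,0,.052)]:
    u=proj(s,np.append(R@q[:2]+t,q[2]),T);cv2.drawMarker(v,tuple(int(round(x)) for x in u),(0,0,255),0,8)
cv2.imwrite("pics/w4.png",v)
E
```

```text
[ 0.53761856 -0.20474324  0.17037594] [ 1.79978080e+02 -5.71428591e-02  1.64752857e+02]
0.76 [281.4, 92.1, 350.3, 308.9]
0.45 [0.0, 232.7, 61.4, 392.4]
keeper 0.67 [353.3, 85.2, 438.7, 130.7]
x -0.10487099999129784 0.06651581518257761
-0.1 -0.008 0.0127 0.0024
-0.09 -0.0087 0.0129 0.0021
-0.08 -0.0073 0.0117 0.0022
-0.07 -0.0088 0.0127 0.0019
-0.06 -0.0111 0.0143 0.0016
-0.05 -0.0104 0.0146 0.0021
-0.04 -0.012 0.0148 0.0014
-0.03 -0.0129 0.0158 0.0015
-0.02 -0.013 0.0161 0.0016
-0.01 -0.0194 0.0219 0.0012
-0.0 -0.0203 0.0229 0.0013
0.01 -0.0197 0.0232 0.0018
0.02 -0.0166 0.0203 0.0018
0.03 -0.0225 0.0247 0.0011
0.04 -0.0301 0.0225 -0.0038
0.05 -0.0195 0.0236 0.0021
0.06 -0.0213 0.0239 0.0013
```

View pics/w4.png

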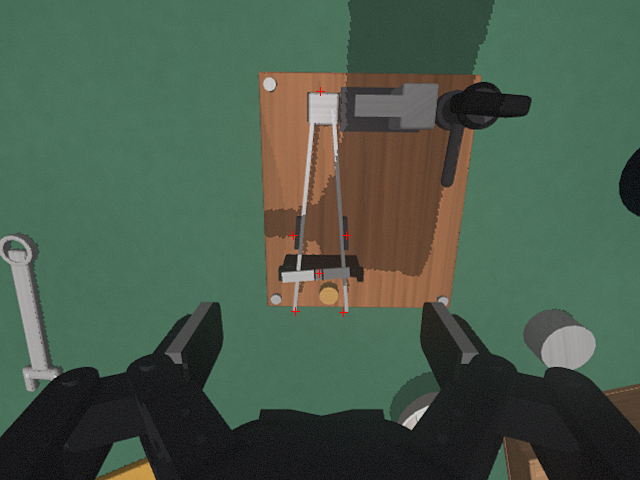

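```bash
python3 - <<'E'
from h import *
to((.538,-.2029,.023),164.1)
E
```

```text
d [  0.    2.1 147.6] r [ 0.0002 -0.0008  0.0099]
```

>>> carry_out:
  commands: [1,0,2,36,0,0,0.01,0.9,0,2,72,0,0,0.01,0.8,0,2,105,0,0,0.01,0.8,0,2,130,0,0,0.01,0.8,0,2,147,0,0,0.01,0.7,0,2,147,0,0,0.01,0.6,0,2,147,0,0,0.01,0.6,0,2,147,0,0,0.01]

```text
time: 10.1
eef_pos: [0.5394, -0.2036, 0.0252]
tool_rot: [-180.0, 0.1, 164.0]
force: [0.6, -0.1, 0.2]
gripper_width: 0.0514
grasp_force: 0.0
```

```bash
python3 - <<'E'
from h import *
T,st=pose();s=snapshot("wrist");print(st["gripper_width"],st["force"])
to((.538,-.2029,.023),164.1)
cv2.imwrite("pics/w5.png",s["img"][60:480,120:520])
E
```

```text
0.05139580315258366 [ 0.5914087  -0.07417045  0.23943104]
d [2.  0.3 2.8] r [-0.0002  0.0032 -0.0011]
```

View pics/w5.png

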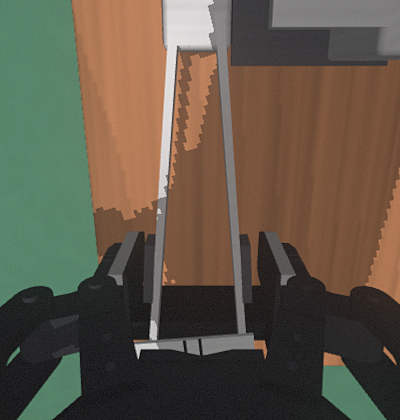

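>>> carry_out:
  commands: [0.55,1,0,2,0,0,0,0.51,1,0,2,0,0,0,0.49,1,0,2,0,0,0,0.475,1,0,2,0,0,0,0.46,1,0,2,0,0,0,0.46,1,0,2,0,0,0,0.46,1,0,2,0,0,0]

```text
time: 10.73
eef_pos: [0.539, -0.2035, 0.024]
tool_rot: [-180.0, 0.2, 164.0]
force: [-0.4, -0.1, 6.5]
gripper_width: 0.0394
grasp_force: 6.6
```

```bash
python3 - <<'E'
from h import *
T,st=pose();print(st["gripper_width"],st["grasp_force"],st["force"],st["eef_pos"],st["tool_rot"])
E
```

```text
0.03943823726073882 6.570254753460176 [-0.42612401 -0.1162145   6.48646219] [ 0.53896619 -0.20352276  0.02402543] [-179.98082918    0.22288545  164.02699419]
```

>>> carry_out:
  commands: [0.44,0,0,0,0,0,0,0.44,0,0,0,0,0,0,0.44,0,0,-4,0,0,0,0.44,0,0,-12,0,0,0,0.44,0,0,-24,0,0,0,0.44,0,0,-40,0,0,0,0.44,0,0,-60,0,0,0,0.44,0,0,-80,0,0,0,0.44,0,0,-95,0,0,0,0.44,0,0,-105,0,0,0,0.44,0,0,-110,0,0,0,0.44,0,0,-110,0,0,0]

```text
time: 11.73
eef_pos: [0.538, -0.2031, 0.1332]
tool_rot: [-180.0, 0.1, 164.0]
force: [0.3, -0.2, -1.5]
gripper_width: 0.0376
grasp_force: 5.3
```

```bash
python3 - <<'E'
from h import *
T,st=pose();s=snapshot("wrist");print(st["gripper_width"],st["grasp_force"],st["force"],st["eef_pos"],st["tool_rot"])
cv2.imwrite("pics/w6.png",s["img"][60:480,120:520])
h=np.radians(-3.5);c=np.array([.572,.1745])-.067*np.array([np.cos(h),np.sin(h)]);print(c)
to((*c,.14),176.5)
E
```

```text
0.03763104497102846 5.321389705131878 [ 0.2572918  -0.2052002  -1.54460618] [ 0.53797937 -0.20312627  0.13316161] [-1.79992162e+02  1.03012528e-01  1.64026983e+02]
[0.50512497 0.17859025]
d [136.  357.9  -8. ] r [-0.000e+00  1.000e-04 -2.177e-01]
```

View pics/w6.png

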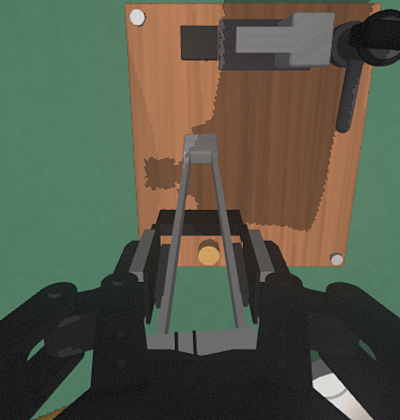

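```bash
python3 - <<'E'
from h import *
T,st=pose();s=snapshot("wrist")
def P(x,z,th,dz):
    # tweezers x -> -tool x ; z up -> -tool z ; pitch th (heel down positive) about grip
    X=np.array([-x,0,-z]);R=Ro.from_euler("y",-th,degrees=True).as_matrix()
    return proj(s,(T@np.append(R@X+[0,0,-dz],1))[:3],T).round(0)
for th in(0,10,20,30,40):
    print(th,"heel end top",P(-.106,.005,th,.02),"hinge top",P(-.088,.005,th,.02),"gauge",P(.032,.007,th,.02))
E
```

```text
0 heel end top [316.  36.] hinge top [316. 100.] gauge [318. 409.]
10 heel end top [317.  53.] hinge top [317. 106.] gauge [317. 416.]
20 heel end top [317.  73.] hinge top [317. 117.] gauge [317. 421.]
30 heel end top [318.  96.] hinge top [318. 131.] gauge [317. 424.]
40 heel end top [318. 120.] hinge top [318. 149.] gauge [317. 423.]
```

```bash
python3 - <<'E'
from h import *
T,st=pose();s=snapshot("wrist");print(st["eef_pos"])
S=snapshot("scene");Tp=snapshot("top")
def W(x,y,z,th,dz,dx=0):
    R=Ro.from_euler("y",-th,degrees=True).as_matrix()
    return (T@np.append(R@np.array([-x,y,-z])+[dx,0,-dz],1))[:3]
for th in(-30,-20,0,20,40,50,60,70):
    print(th,*[proj(s,W(*q,th,.022),T).round(0) for q in((-.106,0,.005),(-.106,0,-.005),(-.088,0,.005),(.032,0,.007))],
     "scene heel/tip",proj(S,W(-.106,0,0,th,.022)).round(0),proj(S,W(.07,0,0,th,.022)).round(0), W(-.106,0,0,th,.022).round(3))
for c,sn in(("wrist",s),("scene",S)):
    for m in masks_of("tweezers",c)[:1]:
        p=np.argwhere(m["region"]);print(c,m["p"],m["bbox"])
        rows=sorted(set(p[:,0]));print([(int(r),int(p[p[:,0]==r,1].min()),int(p[p[:,0]==r,1].max())) for r in rows[::max(1,len(rows)//12)]])
cv2.imwrite("pics/s6.png",S["img"])
u=proj(S,T[:3,3]).astype(int);print(u)
E
```

```text
[ 0.53694938 -0.20275193  0.1312427 ]
-30 [312.  63.] [313.  42.] [314. 156.] [318. 383.] scene heel/tip [233. 208.] [279. 267.] [ 0.449 -0.178  0.206]
-20 [314.  32.] [314.  26.] [315. 121.] [318. 394.] scene heel/tip [232. 213.] [280. 265.] [ 0.441 -0.175  0.19 ]
0 [316.  35.] [316.  43.] [316. 100.] [318. 413.] scene heel/tip [231. 224.] [281. 257.] [ 0.435 -0.174  0.153]
20 [317.  73.] [318.  85.] [317. 116.] [317. 426.] scene heel/tip [235. 237.] [279. 248.] [ 0.441 -0.175  0.117]
40 [318. 120.] [318. 133.] [318. 149.] [317. 428.] scene heel/tip [241. 251.] [275. 238.] [ 0.459 -0.18   0.085]
50 [318. 144.] [318. 158.] [318. 168.] [317. 424.] scene heel/tip [245. 257.] [272. 233.] [ 0.471 -0.184  0.072]
60 [319. 169.] [319. 182.] [318. 188.] [317. 417.] scene heel/tip [249. 263.] [269. 229.] [ 0.486 -0.188  0.062]
70 [319. 194.] [319. 207.] [319. 209.] [316. 406.] scene heel/tip [254. 269.] [265. 225.] [ 0.502 -0.193  0.054]
wrist 0.69 [265.5, 194.4, 374.4, 412.8]
[(193, 327, 334), (211, 303, 338), (229, 303, 338), (247, 300, 341), (265, 297, 345), (283, 294, 348), (301, 291, 350), (319, 279, 363), (337, 277, 366), (355, 275, 368), (373, 280, 363), (391, 278, 376), (409, 291, 352)]
scene 0.95 [249.9, 229.1, 275.4, 276.6]
[(228, 274, 274), (231, 272, 275), (234, 269, 273), (237, 261, 273), (240, 259, 272), (243, 255, 271), (246, 258, 270), (249, 257, 268), (252, 258, 266), (255, 257, 265), (258, 254, 263), (261, 253, 262), (264, 253, 261), (267, 252, 259), (270, 251, 258), (273, 251, 255)]
[261 250]
```

```bash
python3 - <<'E'
from h import *
from scipy.optimize import least_squares
T,st=pose();s=snapshot("wrist");S=snapshot("scene");print(st["eef_pos"],st["force"],st["gripper_width"])
T[:3,3]=[.538,-.2031,.1332]
def W(q,th,p,dz):
    R=Ro.from_euler("y",-th,degrees=True).as_matrix();x,y,z=q
    return (T@np.append(R@np.array([-(x-p),y,-z])+[-p,0,-dz],1))[:3]
def res(v):
    th,p,dz=v
    r=[proj(s,W((-.106,0,.005),*v),T)[1]-193.5,proj(s,W((-.085,0,.005),*v),T)[1]-223,proj(s,W((.032,0,.007),*v),T)[1]-402]
    r+=list(proj(S,W((-.106,0,-.003),*v))-[253,275.5]);r+=list(proj(S,W((.07,.016,.0),*v))-[275,229])
    return np.array(r+[(dz-.022)/.002,(p-.006)/.01])
o=least_squares(res,[65,.0,.022],x_scale=[10,.01,.01]);print(o.x,o.fun.round(1))
for q in((-.106,0,-.005),(-.106,0,.005),(.07,0,0)):print(W(q,*o.x).round(4), (T[:3,:3].T@(W(q,*o.x)-T[:3,3])).round(4))
E
```

```text
[ 0.53689852 -0.20272018  0.13096396] [-0.46344076 -0.0950336  -0.22798516] 0.03752161859417576
[6.70733749e+01 1.69018563e-02 2.34132625e-02] [ 4.9 -6.1  0.3  3.4 -1.2  0.6  0.6  0.7  1.1]
[ 0.5125 -0.1958  0.0415] [0.0264 0.     0.0917]
[ 0.5036 -0.1932  0.0454] [0.0356 0.     0.0878]
[ 0.5743 -0.2135  0.2054] [-0.0376  0.     -0.0723]
```

>>> carry_out:
  commands: [0.44,0,0,-16,0,0,0,0.44,10,0,-18,0,0,0,0.44,25,0,-18,0,0,0,0.44,40,0,-18,0,0,0,0.44,53,0,-18,0,0,0,0.44,62,0,-18,0,0,0,0.44,65,0,-18,0,0,0,0.44,65,0,-18,0,0,0,0.44,65,0,-18,0,0,0]

```text
time: 12.93
eef_pos: [0.4756, -0.1853, 0.1502]
tool_rot: [-180.0, 0.1, 164.0]
force: [0.4, 1.0, -1.1]
gripper_width: 0.0373
grasp_force: 5.3
```

```bash
cat > fit.py <<'E'
from h import *
def meas():
    T,st=pose();s=snapshot("wrist");m=masks_of("tweezers","wrist")[0];p=np.argwhere(m["region"])
    rr=np.unique(p[:,0]);n=np.array([(p[:,0]==r).sum() for r in rr])
    print("mask p",round(m["p"],2),"bbox",m["bbox"])
    out=[]
    for th in np.arange(-10,80,1.):
        R=Ro.from_euler("y",-th,degrees=True).as_matrix();P=.013
        f=lambda x,z:proj(s,(T@np.append(R@np.array([-(x-P),0,-z])+[-P,0,-.0225],1))[:3],T)[1]
        out.append((abs(min(f(-.106,.005),f(-.106,-.005))-m["bbox"][1]),th,(T@np.append(R@np.array([.106+P,0,.005])+[-P,0,-.0225],1))[:3]))
    b=min(out,key=lambda o:o[0])
    d=b[2][:2]-[.538,-.2029];a=np.radians(-15.9)
    print("tilt",b[1],"corner rack x",(d@[np.cos(a),np.sin(a)]).round(4),"z",b[2][2].round(4),"TCP",st["eef_pos"].round(4),"rx",((st["eef_pos"][:2]-[.538,-.2029])@[np.cos(a),np.sin(a)]).round(4),"F",st["force"].round(1),"w",st["gripper_width"].round(4),"g",round(st["grasp_force"],1))
E
python3 -c "
from fit import *
meas()"
```

```text
mask p 0.74 bbox [264.8, 194.0, 376.5, 413.0]Traceback (most recent call last):
  File "<string>", line 3, in <module>
    meas()
    ~~~~^^
  File "fit.py", line 13, in meas
    print("tilt",b[1],"corner rack x",(d@[np.cos(a),np.sin(a)]).round(4),"z",b[2][2].round(4),"TCP",st["eef_pos"].round(4),"rx",((st["eef_pos"][:2]-[.538,-.2029])@[np.cos(a),np.sin(a)]).round(4),"F",st["force"].round(1),"w",st["gripper_width"].round(4),"g",round(st["grasp_force"],1))
                                                                                                                                                                                                                                ^^^^^^^^^^^^^^^^^^^^^^^^^
AttributeError: 'float' object has no attribute 'round'
```

```bash
sed -i 's/st\["gripper_width"\].round(4)/round(float(st["gripper_width"]),4)/' fit.py; python3 -c "
from fit import *
meas()"
```

```text
mask p 0.95 bbox [265.6, 193.8, 375.6, 414.2]
tilt 66.0 corner rack x -0.0954 z 0.0618 TCP [ 0.4758 -0.1853  0.1501] rx -0.0646 F [-0.1 -0.5 -1.4] w 0.0377 g 5.3
```

>>> carry_out:
  commands: [0.44,1,0,10,0,0,0,0.44,2,0,16,0,0,0,0.44,2,0,21,0,0,0,0.44,-3,0,24,0,0,0,0.44,-9,0,26,0,0,0,0.44,-15,0,29,0,0,0,0.44,-20,0,32,0,0,0,0.44,-20,0,32,0,0,0,0.44,-20,0,32,0,0,0]

```text
time: 13.88
eef_pos: [0.4952, -0.1909, 0.1182]
tool_rot: [-180.0, 0.1, 164.0]
force: [1.0, 0.6, 2.0]
gripper_width: 0.0378
grasp_force: 5.4
```

```bash
python3 -c "
from fit import *
meas()"
```

```text
mask p 0.57 bbox [265.5, 169.3, 375.9, 413.5]
tilt 57.0 corner rack x -0.0919 z 0.0382 TCP [ 0.4952 -0.1909  0.1182] rx -0.0444 F [1.  0.6 2. ] w 0.0378 g 5.4
```

>>> carry_out:
  commands: [0.44,-8,0,6,0,0,0,0.44,-16,0,13,0,0,0,0.44,-23,0,20,0,0,0,0.44,-30,0,28,0,0,0,0.44,-36,0,37,0,0,0,0.44,-41,0,46,0,0,0,0.44,-45.5,0,55,0,0,0,0.44,-45.5,0,55,0,0,0,0.44,-45.5,0,55,0,0,0]

```text
time: 14.73
eef_pos: [0.537, -0.2027, 0.0616]
tool_rot: [180.0, -0.2, 164.0]
force: [-0.6, 0.1, -0.5]
gripper_width: 0.038
grasp_force: 5.3
```

```bash
python3 -c "
from fit import *
meas()"
```

```text
mask p 0.72 bbox [276.3, 75.5, 373.6, 415.4]
tilt 20.0 corner rack x -0.0982 z 0.039 TCP [ 0.537  -0.2027  0.0616] rx -0.001 F [-0.6  0.1 -0.5] w 0.038 g 5.3
```

>>> carry_out:
  commands: [0.44,-5,0,8,0,0,0,0.44,-8,0,18,0,0,0,0.44,-10,0,28,0,0,0,0.44,-11,0,34,0,0,0,0.44,-11,0,38,0,0,0,0.44,-11,0,38,0,0,0,0.44,-11,0,38,0,0,0]

```text
time: 15.42
eef_pos: [0.5482, -0.206, 0.0245]
tool_rot: [180.0, -0.1, 164.0]
force: [-0.1, -0.0, -0.5]
gripper_width: 0.0375
grasp_force: 5.3
```

```bash
python3 -c "
from fit import *
meas()"
```

```text
mask p 0.83 bbox [266.6, 40.3, 368.0, 413.3]
tilt 4.0 corner rack x -0.0947 z 0.0338 TCP [ 0.5482 -0.206   0.0245] rx 0.0107 F [-0.1 -0.  -0.5] w 0.0375 g 5.3
```

>>> carry_out:
  commands: [0.49,0,0,0,0,0,0,0.53,0,0,0,0,0,0,0.55,0,0,0,0,0,0,0.55,4,0,0,0,0,0,0.55,8,0,0,0,0,0,0.55,8,0,0,0,0,0]

```text
time: 16.02
eef_pos: [0.5397, -0.2036, 0.0249]
tool_rot: [180.0, -0.1, 164.0]
force: [-0.6, 0.0, 0.2]
gripper_width: 0.0472
grasp_force: 0.0
```

```bash
python3 - <<'E'
from fit import *
meas()
T,st=pose();s=snapshot("wrist");m=masks_of("tweezers","wrist")[0]["region"]
p=np.argwhere(m)[:,::-1];a=np.radians(-15.9);R=np.array([[np.cos(a),-np.sin(a)],[np.sin(a),np.cos(a)]])
Lc=(np.array([at(s,q,.050,T)[:2] for q in p])-[.538,-.2029])@R;print("x",Lc[:,0].min(),Lc[:,0].max())
for x in np.arange(-.09,.05,.01):
    y=Lc[abs(Lc[:,0]-x)<.002,1]
    if len(y):print(x.round(3),y.min().round(4),y.max().round(4),((y.min()+y.max())/2).round(4))
E
```

```text
mask p 0.95 bbox [268.9, 73.7, 372.3, 408.3]
tilt 19.0 corner rack x -0.0961 z 0.0041 TCP [ 0.5397 -0.2036  0.0249] rx 0.0018 F [-0.6  0.   0.2] w 0.0472 g 0.0
x -0.0935141423154057 0.03605353415026974
-0.09 -0.0093 0.0118 0.0012
-0.08 -0.0093 0.0121 0.0014
-0.07 -0.0083 0.011 0.0014
-0.06 -0.0089 0.0119 0.0015
-0.05 -0.0103 0.0129 0.0013
-0.04 -0.0113 0.0139 0.0013
-0.03 -0.012 0.0149 0.0015
-0.02 -0.0131 0.016 0.0014
-0.01 -0.0142 0.0167 0.0012
-0.0 -0.0189 0.0217 0.0014
0.01 -0.0198 0.0226 0.0014
0.02 -0.0203 0.023 0.0014
0.03 -0.0178 0.0205 0.0014
```

>>> carry_out:
  commands: [0.5,-2.5,0,0,0,0,0,0.46,-2.5,0,0,0,0,0,0.43,-2.5,0,0,0,0,0,0.41,-2.5,0,0,0,0,0,0.39,-2.5,0,0,0,0,0,0.38,-2.5,0,0,0,0,0,0.38,-2.5,0,0,0,0,0,0.38,-2.5,0,0,0,0,0]

```text
time: 16.88
eef_pos: [0.5444, -0.205, 0.0262]
tool_rot: [-180.0, 0.2, 164.0]
force: [0.1, 0.5, 5.4]
gripper_width: 0.0324
grasp_force: 9.6
```

```bash
python3 - <<'E'
from fit import *
meas()
T,st=pose();s=snapshot("wrist");m=masks_of("tweezers","wrist")[0]["region"]
p=np.argwhere(m)[:,::-1];a=np.radians(-15.9);R=np.array([[np.cos(a),-np.sin(a)],[np.sin(a),np.cos(a)]])
Lc=(np.array([at(s,q,.050,T)[:2] for q in p])-[.538,-.2029])@R;print("x",Lc[:,0].min(),Lc[:,0].max())
for x in np.arange(-.09,.05,.015):
    y=Lc[abs(Lc[:,0]-x)<.002,1]
    if len(y):print(x.round(3),y.min().round(4),y.max().round(4),((y.min()+y.max())/2).round(4))
E
```

```text
mask p 0.63 bbox [280.9, 65.4, 361.6, 415.4]
tilt 15.0 corner rack x -0.0939 z 0.0128 TCP [ 0.5444 -0.205   0.0262] rx 0.0067 F [0.1 0.5 5.4] w 0.0324 g 9.6
x -0.09199225987574478 0.04489937201078559
-0.09 -0.0093 0.012 0.0013
-0.075 -0.0095 0.0122 0.0013
-0.06 -0.0083 0.0109 0.0013
-0.045 -0.009 0.0116 0.0013
-0.03 -0.0098 0.0123 0.0012
-0.015 -0.0102 0.0129 0.0014
0.0 -0.0146 0.0173 0.0014
0.015 -0.0152 0.0175 0.0011
0.03 -0.0119 0.0146 0.0013
0.045 -0.0054 0.0084 0.0015
```

>>> carry_out:
  commands: [0.38,0,0,-2,0,0,0,0.38,0,0,-5,0,0,0,0.38,0,0,-9,0,0,0,0.38,0,0,-12,0,0,0,0.38,0,0,-12,0,0,0,0.38,0,0,-12,0,0,0]

```text
time: 17.58
eef_pos: [0.5434, -0.2047, 0.0372]
tool_rot: [-180.0, 0.0, 164.0]
force: [0.1, -0.0, -0.4]
gripper_width: 0.0323
grasp_force: 7.8
```

```bash
python3 - <<'E'
from fit import *
meas()
E
```

```text
mask p 0.78 bbox [281.3, 67.2, 362.3, 414.0]
tilt 16.0 corner rack x -0.0943 z 0.022 TCP [ 0.5434 -0.2047  0.0372] rx 0.0057 F [ 0.1 -0.  -0.4] w 0.0323 g 7.8
```

>>> carry_out:
  commands: [0.38,0,0,-8,0,0,0,0.38,0,0,-18,0,0,0,0.38,0,0,-28,0,0,0,0.38,0,0,-36,0,0,0,0.38,0,0,-40,0,0,0,0.38,0,0,-40,0,0,0]

```text
time: 18.18
eef_pos: [0.5445, -0.2051, 0.0791]
tool_rot: [-180.0, 0.2, 164.0]
force: [0.4, 0.1, -1.3]
gripper_width: 0.0327
grasp_force: 7.8
```

```bash
python3 - <<'E'
from fit import *
meas();meas()
E
```

```text
mask p 0.66 bbox [282.4, 66.9, 361.8, 415.7]
tilt 16.0 corner rack x -0.0931 z 0.0636 TCP [ 0.5445 -0.2051  0.0791] rx 0.0069 F [ 0.4  0.1 -1.3] w 0.0327 g 7.8
mask p 0.77 bbox [279.5, 64.2, 360.8, 414.1]
tilt 15.0 corner rack x -0.095 z 0.0642 TCP [ 0.5434 -0.2047  0.0774] rx 0.0057 F [ 0.4  0.  -1.3] w 0.0328 g 7.8
```

>>> carry_out:
  commands: [0.38,0,0,-15,0,0,0,0.38,0,0,-35,0,0,0,0.38,0,0,-52,0,0,0,0.38,0,0,-60,0,0,0,0.38,0,0,-62,0,0,0]

```text
time: 18.8
eef_pos: [0.5442, -0.205, 0.1404]
tool_rot: [-180.0, 0.2, 164.0]
force: [1.2, -0.2, -0.6]
gripper_width: 0.0331
grasp_force: 7.8
```

```bash
python3 - <<'E'
from fit import *
meas()
to((.56,.04,.14),176.5)
E
```

```text
mask p 0.96 bbox [281.8, 64.2, 362.0, 415.3]
tilt 15.0 corner rack x -0.0941 z 0.127 TCP [ 0.5442 -0.205   0.1404] rx 0.0065 F [ 1.2 -0.2 -0.6] w 0.0331 g 7.8
d [ 51.1 239.8  -1.3] r [ 0.000e+00 -2.000e-04 -2.177e-01]
```

>>> carry_out:
  commands: [0.38,1.5,7,0,0,0,-0.006,0.38,5,24,0,0,0,-0.022,0.38,10,48,0,0,0,-0.044,0.38,16,77,0,0,0,-0.07,0.38,23,108,0,0,0,-0.098,0.38,30,139,0,0,0,-0.126,0.38,36,170,0,0,0,-0.155,0.38,42,197,0,0,0,-0.179,0.38,46,218,0,0,0,-0.198,0.38,49,233,0,0,0,-0.211,0.38,51,240,0,0,0,-0.218,0.38,51,240,0,0,0,-0.218]

```text
time: 19.9
eef_pos: [0.5593, 0.042, 0.1378]
tool_rot: [180.0, -0.1, 176.7]
force: [0.4, -0.6, -0.6]
gripper_width: 0.0324
grasp_force: 7.8
```

```bash
python3 - <<'E'
from fit import *
meas()
T,st=pose();s=snapshot("wrist");print(st["eef_pos"],st["tool_rot"])
u=proj(s,(.572,.1745,.085),T);b=proj(s,(.572,.1745,.045),T);print("expected pin top",u,"base",b)
for l in("pin_top","caliper"):
    for m in masks_of(l,"wrist")[:2]:print(l,m["p"],m["bbox"])
np.savez("w7.npz",T=T,img=s["img"])
# bright thin object near expected pin: print gray patch stats
g=cv2.cvtColor(s["img"],cv2.COLOR_BGR2GRAY);x,y=int(u[0]),int(u[1])
print(g[max(0,y-24):y+26:2,max(0,x-30):min(640,x+40):2])
E
```

```text
mask p 0.76 bbox [279.5, 66.8, 362.7, 416.5]
tilt 17.0 corner rack x -0.1436 z 0.1209 TCP [0.5593 0.042  0.1378] rx -0.0466 F [ 0.4 -0.6 -0.6] w 0.0324 g 7.8
[0.55964676 0.03987646 0.13820063] [-1.79956541e+02 -9.09394772e-02  1.76517743e+02]
expected pin top [537.48651382 272.00930344] base [504.36460186 250.70584121]
pin_top 0.91 [351.1, 186.6, 639.2, 324.8]
caliper 0.78 [350.9, 187.6, 640.0, 326.4]
caliper 0.2 [305.0, 102.1, 364.0, 415.9]
[[ 90  94  96 100 100  97  92 144 190 197 187 193 192 192 194 186 178  32
   43  42  44  43  41  53  51  48  55  50  58  52  51  53  50  45 117]
 [ 89  93  94  93  96 101  97  96  93 163 190 193 194 191 193 193 117  41
   44  47  44  42  44  57  49  50  49  51  52  48  51  49  44  82 185]
 [ 93  87  92  95  94  96 103  98 100  94 101 184 199 191 193 184  31  45
   48  43  48  46  49  56  48  48  54  56  46  49  45  50  50 164 193]
 [ 83  83  81  88  90  93  94  96  97  98  97  91 118 188 199 115  40  46
   46  40  39  47  49  54  48  51  50  55  53  50  47  45 119 191 192]
 [163 202 169  91  85  88  90  95  95  97  96 100  96  90 135  27  44  42

[... 2271 characters left out ...]
  51  47  52  47  48  48  48  52  51  52  53  53
   46  50  52  49  44  47  42  51  50  46  53  51  49  70 203 190 183]
 [ 50  49  51  50  53  52  51  47  44  48  50  43  51  49  51  47  53  49
   50  49  48  51  43  38  34  45  51  49  48  53  49  40 138 194 184]
 [ 49  47  49  51  43  51  51  48  50  48  51  49  49  49  48  50  50  43
   52  45  50  48  50  38  45  43  51  51  51  49  49  47  38 185 189]
 [ 45  52  54  50  47  53  46  48  47  50  50  50  48  48  49  47  48  51
   51  50  52  47  51  44  48  47  46  53  52  52  50  46  51  37 160]
 [ 50  47  49  50  52  51  53  44  44  47  48  47  48  46  50  49  47  51
   46  54  49  50  48  54  48  44  40  45  48  48  49  49  52  50  34]]
```

```bash
cat > pin.py <<'E'
from h import *
def pin():
    T,st=pose();s=snapshot("wrist");g=cv2.cvtColor(s["img"],cv2.COLOR_BGR2GRAY)
    u=proj(s,(.572,.177,.085),T).astype(int);b=(g>140).astype(np.uint8)
    n,l,stt,c=cv2.connectedComponentsWithStats(b)
    for i in range(1,n):
        if 40<stt[i,4]<400 and np.hypot(*(c[i]-u))<25: print("cap",c[i].round(1),stt[i].tolist(),"world",at(s,c[i],.085,T).round(4),"TCP",st["eef_pos"].round(4),st["tool_rot"][2].round(2))
E
python3 -c "
from pin import *
pin();pin()
to((.54,.10,.14),176.5)"
```

```text
cap [544.9 267.1] [539, 262, 13, 11, 109] world [0.5701 0.1782 0.085 ] TCP [0.5601 0.039  0.1388] 176.42
cap [544.6 266.9] [539, 262, 12, 11, 109] world [0.5701 0.1781 0.085 ] TCP [0.5602 0.039  0.1389] 176.41
d [24.  59.5 -1. ] r [-0.0001 -0.     -0.0014]
```

>>> carry_out:
  commands: [0.38,-2,12,0,0,0,0,0.38,-6,35,0,0,0,0,0.38,-8,56,0,0,0,0,0.38,-8,65,0,0,0,0,0.38,-8,65,0,0,0,0,0.38,-8,65,0,0,0,0]

```text
time: 20.75
eef_pos: [0.572, 0.1048, 0.1388]
tool_rot: [-180.0, -0.0, 176.6]
force: [0.5, -0.4, -0.5]
gripper_width: 0.0322
grasp_force: 7.8
```

```bash
python3 -c "
from pin import *
from fit import meas
pin();meas();pin()
T,st=pose();S=snapshot('scene');m=masks_of('pin_top','scene')[0];print(m['p'],m['bbox'])
g=cv2.cvtColor(S['img'],cv2.COLOR_BGR2GRAY);u=proj(S,(.571,.1765,.085)).astype(int);print(u);print(g[u[1]-6:u[1]+10,u[0]-8:u[0]+9])
for X in((.572,.175,.085),(.570,.178,.085)):print(proj(S,X))
"
```

```text
mask p 0.76 bbox [278.8, 65.1, 362.1, 416.2]
tilt 16.0 corner rack x -0.1492 z 0.1238 TCP [0.5719 0.1042 0.1389] rx -0.0515 F [-0.9 -0.1 -0. ] w 0.0326 g 7.8
0.61 [325.2, 180.9, 381.3, 235.8]
[349 190]
[[ 65  70  60  60  85 100 102 100  91  93 102 106 105 105 105 104 102]
 [ 62  83  88  87  95 104 106 114 115 100  90  97 104 104 106 104 104]
 [ 52  86  99 103 111 131 147 144 122 108  99  99 104 104 104 104 102]
 [ 53  86 100 106 122 155 171 169 146 128 112 103 102 101 103 100  89]
 [ 64  88 104 117 147 171 177 168 142 123 110 108 109 106 101  86  67]
 [ 89  98 117 147 170 177 169 145 118 111 108 114 128 131 111  82  87]
 [102 111 142 168 177 169 144 117 105 106 107 109 119 126 120 120 136]
 [103 110 136 160 169 152 121 105 102 104 103 102 107 110 113 121 135]
 [101 105 114 127 134 123 107  98 102 105 100  99 102  89  81  92 112]
 [102 103 104 105 105 103 102  97 102 107 101  99  99  72  47  66 112]
 [102 101 102 102 101 102 100  95 102 108 100  98  97  69  40  47  99]
 [100 100 100  99 100  99  91  84  99 107  97  88  84  60  37  35  65]
 [ 98  92  83  76  72  69  64  66  94 107  88  67  57  43  34  34  38]
 [ 73  62  54  47  40  38  37  53  92 106  81  48  38  35  33  35  34]
 [ 42  35  33  32  32  32  34  53  92 106  77  42  31  31  31  33  35]
 [ 31  30  29  31  30  30  32  53  92 105  77  42  31  30  30  32  33]]
[349.52339138 190.9827437 ]
[349.3776562  190.25265588]
```

```bash
python3 -c "
from pin import *
T,st=pose();s=snapshot('wrist');g=cv2.cvtColor(s['img'],cv2.COLOR_BGR2GRAY)
u=proj(s,(.571,.177,.085),T).astype(int);print(u,proj(s,(.571,.177,.045),T))
for th in(90,110,150,175):
    n,l,stt,c=cv2.connectedComponentsWithStats((g>th).astype(np.uint8))
    for i in range(1,n):
        if 30<stt[i,4]<1500 and np.hypot(*(c[i]-u))<50: print(th,c[i].round(1),stt[i].tolist(),at(s,c[i],.085,T).round(4))
print(g[u[1]-15:u[1]+16:2,u[0]-24:u[0]+25:2])
print(st['eef_pos'])
"
```

```text
[437 256] [419.88136703 237.24818265]
150 [449.1 222.7] [439, 196, 19, 56, 547] [0.5501 0.1828 0.085 ]
175 [449.1 222.4] [439, 196, 19, 55, 530] [0.5499 0.1827 0.085 ]
[[ 59  56  55  72  82  83  87  88  90  92  92 105 120 123 127 122 117 201
  189 194 190 111  35  45  40]
 [ 55  58  60  59  66  82  86  90  89  92  91  94 103 124 123 124 115 201
  191 194 182  25  45  41  36]
 [111  90  82  84  99  97  78  84  86  89  91  94  93  99 127 121 116 201
  192 197 157  38  43  42  38]
 [122 124 124 122 125 126  85  79  86  88  90  92  95  96  92 121 120 168
  198 191  25  40  44  41  43]
 [121 124 124 121 124 125 119  82  80  82  90  89  93 102 105 102 125 119
  205  75  37  42  47  41  49]
 [124 122 122 118 125 123 120 122  83  82  84  90 124 129 129 126 113 126
  173  30  44  39  41  32  62]
 [122 123 124 119 125 121 119 123 121  80  81 108 129 125 125 121 123 107
   33  40  40  38  39  49  56]
 [126 122 124 120 124 124 121 120 124 125  76 122 124 127 122 123 128  59
   42  39  44  40  45  61  49]
 [124 120 121 121 124 118 120 121 121 126 108 110 128 123 121 125 122  31
   40  43  43  40  62  55  50]
 [125 124 121 121 122 122 118 125 123 127 126 110 119 122 128 117  33  38
   42  37  40  65  54  48  45]
 [124 123 123 121 125 120 119 124 124 124 124 126 128  59  50  33  40  41
   45  37  59  55  51  52  51]
 [125 124 121 123 124 121 120 120 122 128 129 104  18  36  39  36  39  39
   41  36  55  48  48  48  50]
 [121 125 121 121 126 121 122 130 119 107  23  35  37  33  42  36  42  44
   42  39  51  50  48  50  49]
 [126 129 126 126 120 115  81  37  26  39  40  36  39  36  33  34  39  37
   45  40  47  49  49  48  44]
 [ 39  38  23  23  28  33  34  39  34  38  34  40  38  36  42  45  47  40
   46  42  47  46  47  51  45]
 [ 36  29  33  36  40  36  35  34  30  29  42  39  38  41  46  42  36  44
   44  42  40  49  51  50  47]]
[0.57215522 0.10371158 0.13906904]
```

```bash
python3 -c "
from pin import *
T,st=pose();s=snapshot('wrist')
print(at(s,(440.9,255.2),.085,T))
R=T[:3,:3]
for n,(px,py) in dict(a=(.570,.1775)).items():
    h=np.radians(-3.5);c=np.array([px,py])-.074*np.array([np.cos(h),np.sin(h)]);print(c);to((*c,.14),176.5)
"
```

```text
[0.57040172 0.17890756 0.085     ]
[0.49613802 0.18201759]
d [80.7 73.2 -0.9] r [-0.0001  0.     -0.0006]
```

>>> carry_out:
  commands: [0.38,4,4,0,0,0,0,0.38,14,13,0,0,0,0,0.38,30,27,0,0,0,0,0.38,48,43,0,0,0,0,0.38,64,58,0,0,0,0,0.38,75,68,0,0,0,0,0.38,80,72.5,0,0,0,0,0.38,80,72.5,0,0,0,0,0.38,80,72.5,20,0,0,0,0.38,80,72.5,40,0,0,0,0.38,80,72.5,50,0,0,0,0.38,80,72.5,50,0,0,0]

```text
time: 22.15
eef_pos: [0.495, 0.1807, 0.0864]
tool_rot: [-179.9, -0.3, 176.5]
force: [-0.8, 0.1, -1.5]
gripper_width: 0.0324
grasp_force: 7.8
```

```bash
python3 -c "
from pin import *
from fit import meas
meas()
T,st=pose();S=snapshot('scene');P=snapshot('top')
print(st['eef_pos'],st['tool_rot'])
def tw(x,y,z):return (T@np.array([-x-.007,y,-z-.0195,1]))[:3]
to((.4967,.1815,.0475),176.5)
for n,s in(('scene',S),('top',P)):
    im=s['img'].copy();
    for X in((.5705,.177,.085),):print(n,'pin exp',proj(s,X).round(1))
    print('tips exp',proj(s,tw(.07,.012,0)).round(1),proj(s,tw(.07,-.012,0)).round(1),'heel',proj(s,tw(-.106,0,0)).round(1))
    for m in masks_of('tweezers',n)[:1]:print(n,m['p'],m['bbox'])
a=cv2.resize(S['img'][170:230,310:390],None,fx=5,fy=5,interpolation=cv2.INTER_CUBIC)
b=cv2.resize(P['img'][222:282,235:315],None,fx=5,fy=5,interpolation=cv2.INTER_CUBIC)
cv2.imwrite('pics/fin.png',np.vstack([a,b]))
"
```

```text
mask p 0.8 bbox [281.5, 66.3, 361.8, 417.0]
tilt 16.0 corner rack x -0.2441 z 0.0718 TCP [0.495  0.1807 0.0864] rx -0.1464 F [-0.8  0.1 -1.5] w 0.0324 g 7.8
[0.49690164 0.18137374 0.08894382] [-1.79976257e+02 -3.90845120e-02  1.76476442e+02]
d [ 1.2 -0.4 42.5] r [ 0.0007  0.0018 -0.0002]
scene pin exp [349.4 190.5]
tips exp [352.8 181.7] [348.3 185.8] heel [297.3 165.7]
scene 0.71 [296.1, 166.0, 352.2, 187.7]
top pin exp [260.7 248.4]
tips exp [256.  245.2] [264.3 246.1] heel [252.1 306.8]
top 0.59 [354.8, 282.1, 376.4, 299.7]
```

View pics/fin.png

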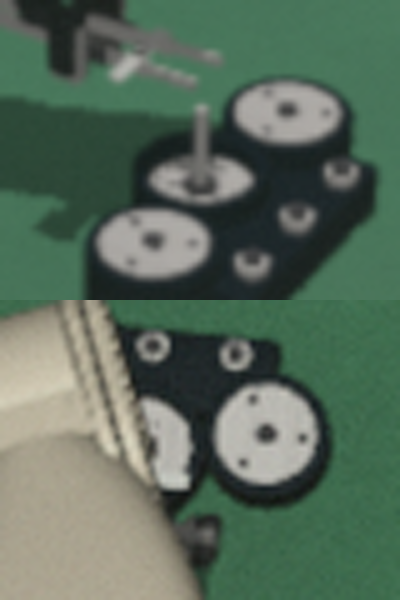

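>>> carry_out:
  commands: [0.38,0,0,8,0,0,0,0.38,0,0,18,0,0,0,0.38,0,0,28,0,0,0,0.38,0,0,35,0,0,0,0.38,0,0,39,0,0,0,0.38,0,0,41,0,0,0,0.38,0,0,41,0,0,0,0.38,0,0,41,0,0,0]

```text
time: 23.12
eef_pos: [0.4969, 0.1818, 0.048]
tool_rot: [-180.0, -0.0, 176.5]
force: [-0.2, 0.3, -0.5]
gripper_width: 0.0323
grasp_force: 7.8
```

```bash
python3 -c "
from pin import *
from fit import meas
meas()
T,st=pose();S=snapshot('scene')
def tw(x,y,z):return (T@np.array([-x-.007,y,-z-.0195,1]))[:3]
to((.4967,.1815,.0475),176.5)
print('mid z',tw(0,0,0)[2],'tip mid',tw(.07,0,0))
print('tips exp',proj(S,tw(.07,.0115,0)).round(1),proj(S,tw(.07,-.0115,0)).round(1),'pin',proj(S,(.5705,.177,.085)).round(1),proj(S,(.5705,.177,.045)).round(1))
g=cv2.cvtColor(S['img'],cv2.COLOR_BGR2GRAY);print(g[184:206,338:364])
"
```

```text
mask p 0.74 bbox [281.1, 66.4, 362.2, 414.3]
tilt 16.0 corner rack x -0.2426 z 0.0329 TCP [0.4969 0.1818 0.048 ] rx -0.145 F [-0.2  0.3 -0.5] w 0.0323 g 7.8
d [ 0.5 -0.5  1. ] r [0.0004 0.001  0.0003]
mid z 0.06793087896974624 tip mid [0.57405133 0.17725779 0.0679935 ]
tips exp [352.6 193.9] [348.3 197.9] pin [349.4 190.5] [349.1 202.4]
[[101 101 101 101 102 101 102 100 101 102 102 101 102 103 102 102 101 102
  102 101 101 101 100 102 100 101]
 [100 101 101 102 103 101 102 102 102 102 102 101 101 102 102 102 103 103
  103 103 101 100  99  97  90  84]
 [100 102 101 100 102 101 102 100 101 102 101 101 101 101 101 102 102 103
  101 101  99  89  81  80  81  89]
 [100 102 102 103 103 102 102 102 101 102 100 101 101 102 102 102  99 102
  101  89  77  75  88 121 135 130]
 [103 103 105 105 106 104 103 101 100 101 102 102 101 102 102 101 102 100
   85  69  85 122 142 154 146 126]
 [105 104 106 108 106 104 103 100 102 101 102 103 102 102 101 102 100  85
   63  82 129 156 166 166 157 148]
 [100 104 107 107 104 104 102 101 102 102 103 111 115 108 104 100  93  67
   59 120 156 168 169 170 168 166
[... 937 characters left out ...]
31  30  33
   32  33  31  34  36  36  39  43]
 [ 37  30  30  30  29  29  34  42  47  63  77 104 109  79  50  44  41  34
   33  30  34  34  36  35  33  33]
 [ 32  28  28  29  33  36  50  57  75  83  88 105 110  94  98 105  86  68
   55  39  32  31  33  37  35  33]
 [ 30  28  33  38  52  71  84  87  95  98  98 108 110 103 131 150 146 138
  120  85  52  35  32  35  36  32]
 [ 31  30  52  78  94 102 106 105 103 102 105 110 111 102 122 155 167 167
  159 143 109  67  38  34  35  34]
 [ 32  41  79 126 145 147 147 145 122 107 105 109 110  99 118 154 167 170
  170 167 154 115  67  38  35  33]
 [ 36  55  94 142 162 165 167 164 130  96  93 105 106  89  98 138 163 170
  170 170 167 150  99  44  35  35]]
```

```bash
python3 -c "
from pin import *
a=cv2.imread('pics/fin.png')[:300];a=cv2.resize(a,(80,60),interpolation=cv2.INTER_AREA);g=cv2.cvtColor(a,cv2.COLOR_BGR2GRAY)
print('origin 310,170; rows 176-194, cols 336-358');print(g[6:24,26:48])
S=snapshot('scene');T=np.eye(4);T[:3,:3]=Ro.from_euler('xyz',[180,0,176.48],degrees=True).as_matrix();T[:3,3]=[.4969,.1814,.0889]
def tw(x,y,z):return proj(S,(T@np.array([-x-.007,y,-z-.0195,1]))[:3]).round(2)
for y in(.0115,.0145,-.0115,-.0145):print(y,'end top',tw(.07,y,.003),'end bot',tw(.07,y,-.003),'x.05',tw(.05,y*.95,.003))
print('pin top rim',[proj(S,(.5705+.004*np.cos(t),.177+.004*np.sin(t),.085)).round(2).tolist() for t in np.radians([0,90,180,270])])
"
```

```text
origin 310,170; rows 176-194, cols 336-358
[[101 102 103 104 105 107 106 104 102 101 101 101 100  99 101 100 100 101
  101 102 102 102]
 [104 104 104 105 107 108 107 104 102 100 101 101 100 101 102 102 101 101
  100 102 102 102]
 [103 101 102 105 108 108 106 105 102 102 102 101 102 102 102 102 101 102
  102 102 101 101]
 [106 109 107 106 111 109 106 105 104 104 103 102 103 103 105 106 107 105
  103 102 101 102]
 [120 109 103 112 115 107 105 105 104 104 105 104 104 106 114 126 129 121
  109 102 102 100]
 [158 145 130 122 114 104 103 104 103 103 103 104 105 106 113 123 125 121
  110 102 101 101]
 [174 159 135 125 118 110 108 107 103 101 102 102 102 103 105 109 111 111
  107 102 101 100]
 [163 138 119 116 120 127 129 120 112 108 105 103 101 102 102 103 104 105
  103 101 100 100]
 [136 116 109 109 113 120 123 121 127 130 121 112 108 104 102 102 102 102
  103 102 102 102]
 [114 105 105 105 105 107 107 110 121 127 125 127 129 115 104 102 102 102
  102 103 102 103]
 [103 101 102 102 102 102 102 104 109 112 114 121 122 112 103 101 102 102
  102 104 103 101]
 [100 102 101 101 101 101 101 102 
[... 306 characters left out ...]
 110 103 101
   92  68  62 117]
 [ 99  98  99 100 100 100 100 101 101 101 101 102 112 135 143 125 106 100
   80  54  68 132]
 [ 80  80  82  83  90  90  94  98  99  99  98  99 104 123 132 117 104  98
   73  46  71 135]
 [ 66  66  65  67  74  74  76  79  81  81  81  82  86 104 114 104  97  94
   68  42  63 129]]
0.0115 end top [352.69 180.82] end bot [352.65 182.67] x.05 [346.31 178.82]
0.0145 end top [353.25 180.32] end bot [353.2  182.16] x.05 [346.85 178.34]
-0.0115 end top [348.37 184.76] end bot [348.33 186.61] x.05 [342.17 182.52]
-0.0145 end top [347.8  185.28] end bot [347.76 187.13] x.05 [341.63 183.01]
pin top rim [[350.67, 190.87], [350.04, 189.77], [348.08, 190.09], [348.7, 191.2]]
```

>>> carry_out:
  commands: [0.375,0,-0.4,0,0,0,0,0.37,0,-0.8,0,0,0,0,0.365,0,-0.8,0,0,0,0,0.365,0,-0.8,0,0,0,0,0.365,0,-0.8,0,0,0,0]

```text
time: 23.73
eef_pos: [0.4967, 0.181, 0.0481]
tool_rot: [180.0, 0.0, 176.5]
force: [-0.1, -1.0, -1.0]
gripper_width: 0.0313
grasp_force: 8.5
```

```bash
python3 -c "
from pin import *
from fit import meas
meas()
s=snapshot('wrist');g=cv2.cvtColor(s['img'],cv2.COLOR_BGR2GRAY);np.set_printoptions(linewidth=400)
print(g[380:424:2,280:362:2])
cv2.imwrite('pics/g1.png',s['img'])
"
```

```text
mask p 0.57 bbox [283.7, 65.0, 360.9, 416.5]
tilt 16.0 corner rack x -0.2425 z 0.0329 TCP [0.4967 0.181  0.0481] rx -0.1449 F [-0.1 -1.  -1. ] w 0.0313 g 8.5
[[ 27  31  25  33  31  24 135 125 122 121  37  23  45  81 154 207 202 193 191 194 194 198 193 192 184 125 129 126  90  73  60  27  94 127 122 130  23  34  31  35  30]
 [ 36  33  36  30  37  23 134 126 128 118 130 208 122 119 202 191 188 186 183 186 186 190 187 184 176 122 123 121 120 123 122 123  89 122 122 127  20  37  33  33  33]
 [ 35  42  42  41  46  28 133 121 122 115 149 176 113 117 197 190 189 187 184 188 188 189 187 188 178 120 121 122 120 120 118 125  85 127 124 128  45  33  32  34  35]
 [ 39  41  35  41  41 128 124 122 122 113 140 119 120 118 198 190 188 187 181 184 189 188 186 185 179 147 140 119 116 119 119 124  88 123 123 123 124  80  30  31  33]
 [ 42  32  39 129 199 189 113 125 125 111 160 120 118 115 202 189 190 185 184 187 188 186 188 181 188 189 170 117 140 141 113 124  86 123 123 122 120 128 125  78  34]
 [ 25  79 207 186 183 187 115 122 124 110 179 115 122 120 142 190 192 188 185 183 187 189 186 183 187 190 1
[... 2032 characters left out ...]
36  39  40  34  39  36  34  36]
 [ 34  35  33  38  37  33  34  34  32  34  37  35  36  39  36  40  32  30  33  36  23  28  28  36  36  39  33  40  35  35  32  33  30  32  37  32  37  34  37  31  35]
 [ 36  37  34  32  38  33  31  38  35  31  35  35  34  39  33  31  34  37  38  37  40  40  32  30  32  33  38  34  37  32  39  33  42  35  34  31  39  38  37  38  38]
 [ 33  34  31  31  29  37  27  25  30  29  30  35  30  34  26  28  27  35  33  32  30  31  34  33  29  33  36  34  26  35  29  37  33  32  35  29  33  37  29  28  28]
 [ 28  28  38  28  33  34  32  34  34  36  32  31  34  37  34  34  33  28  28  38  32  34  32  38  34  33  35  30  27  32  37  33  33  25  35  30  30  33  33  34  32]]
```

```bash
cat > gap.py <<'E'
from h import *
FX=np.array([-.0525,-.0425,-.0325,-.0225,.0175]);FW=np.array([.0232,.0252,.0269,.0291,.0383])
FX=np.array([-.0625,-.0525,-.0425,-.0325,-.0225,.0175]);FW=np.array([.0232,.0252,.0269,.0291,.0309,.0383])
def gap(n=3):
    ws=[]
    for _ in range(n):
        T,st=pose();s=snapshot("wrist");m=masks_of("tweezers","wrist")[0]["region"];p=np.argwhere(m)[:,::-1]
        W=np.array([at(s,q,T[2,3]+.0245,T) for q in p]);L=(W-T[:3,3])@T[:3,:3];x=-L[:,0]-.007
        ws.append([np.ptp(L[abs(x-f)<.002,1]) if (abs(x-f)<.002).any() else np.nan for f in FX])
    w=np.nanmean(ws,0);g=.042-.160/(FX+.09)*(FW-w)
    print("w",(w*1000).round(1),"gap mm",(g*1000).round(1),"width",round(float(st["gripper_width"])*1000,2),"gf",round(float(st["grasp_force"]),2),"F",st["force"].round(1),"TCP",st["eef_pos"].round(4))
E
python3 -c "
from gap import *
c=np.polyfit(FX,FW,1);print(c)
gap()
T,st=pose();S=snapshot('scene');np.set_printoptions(linewidth=300)
g=cv2.cvtColor(S['img'],cv2.COLOR_BGR2GRAY);print(g[186:202,338:360]);
def tw(x,y,z):return proj(S,(T@np.array([-x-.007,y,-z-.0195,1]))[:3]).round(1)
print(tw(.07,.0115,.003),tw(.07,-.0115,.003))
"
```

```text
[0.18875    0.03506771]
w [19.5 20.2 20.5 21.5 22.  24.9] gap mm [20.7 20.5 20.5 20.9 20.9 22. ] width 31.53 gf 8.52 F [ 0.3  0.1 -1.1] TCP [0.4967 0.181  0.048 ]
[[102 101 101 102 101 101 101 102 101 100 101 100 101 101 103 102 102 101 102 102  98  89]
 [102 101 102 102 101 102 101 102 101 102 102 101 101 101 102 101 101 101  98  89  78  74]
 [102 103 105 106 104 103 102 100 102 102 101 102 101 101 102 102 101  99  84  70  85 122]
 [103 105 108 107 105 103 101 101 102 102 102 102 102 102 102 102  99  84  65  83 128 157]
 [105 107 108 106 103 102 102 101 102 102 104 111 114 109 103 101  93  67  59 119 156 166]
 [ 96 103 105 104 105 104 104 102 102 104 111 135 145 126 106 101  81  53  66 136 164 168]
 [118 103  96 101 104 104 104 103 103 103 106 124 133 118 105 100  73  46  68 136 164 166]
 [125  96  81  82  85  90  90  96  97 100  99 108 114 114 118 111  76  42  61 132 162 166]
 [125 110  91  75  72  71  72  78  80  82  84 102 112 109 112 106  72  40  48 106 147 164]
 [116 117 122 119 100  78  72  69  63  63  70  99 111  99  92  84  54  35  39  66 108 141]
 [103 108 119 125 117 110 112  93  65  51  61  97 110  87  65  54  40  34  36  39  59  93]
 [ 84  89  95 100 108 112 120 122 106  80  77 102 110  81  47  37  34  34  34  34  38  49]
 [ 65  64  62  64  74  89 104 115 112 104 109 115 110  79  42  35  33  32  34  34  35  36]
 [ 49  42  36  35  39  54  67  76  87 102 109 113 111  78  42  31  30  31  33  32  32  36]
 [ 35  31  28  28  28  32  38  45  58  74  82 104 109  80  51  45  39  35  30  32  33  33]
 [ 28  26  27  27  30  38  50  57  73  84  87 105 109  93  99 105  86  67  55  38  31  31]]
[352.3 193.3] [348.  197.3]
```

>>> carry_out:
  commands: [0.3625,0,-0.4,0,0,0,0,0.36,0,-0.7,0,0,0,0,0.358,0,-0.7,0,0,0,0,0.358,0,-0.7,0,0,0,0,0.358,0,-0.7,0,0,0,0,0.358,0,-0.7,0,0,0,0]

```text
time: 24.73
eef_pos: [0.4967, 0.1803, 0.048]
tool_rot: [-180.0, 0.0, 176.5]
force: [0.9, -0.5, -0.8]
gripper_width: 0.031
grasp_force: 8.9
```

```bash
python3 -c "
from gap import *
from fit import meas
gap(4);meas()"
```

```text
w [19.  19.8 20.6 21.  21.6 23.9] gap mm [17.7 18.9 20.8 19.5 20.  20.6] width 30.77 gf 8.9 F [-0.2  0.3 -0.9] TCP [0.4967 0.1803 0.048 ]
mask p 0.73 bbox [284.0, 66.1, 359.3, 414.8]
tilt 16.0 corner rack x -0.2424 z 0.0329 TCP [0.4967 0.1803 0.048 ] rx -0.1447 F [-0.  -0.6 -0.9] w 0.0307 g 8.9
```

>>> carry_out:
  commands: [0.358,0,0,0,0,0,0,0.358,0,0,0,0,0,0,0.358,0,0,0,0,0,0,0.358,0,0,0,0,0,0,0.358,0,0,0,0,0,0,0.358,0,0,0,0,0,0,0.358,0,0,0,0,0,0,0.358,0,0,0,0,0,0,0.358,0,0,0,0,0,0,0.358,0,0,0,0,0,0,0.358,0,0,0,0,0,0,0.358,0,0,0,0,0,0]

```text
time: 26.23
eef_pos: [0.4967, 0.1803, 0.048]
tool_rot: [180.0, -0.0, 176.5]
force: [-0.7, 0.1, -1.4]
gripper_width: 0.031
grasp_force: 8.9
```

>>> carry_out:
  commands: [0.358,0,0,0,0,0,0,0.358,0,0,0,0,0,0,0.358,0,0,0,0,0,0,0.358,0,0,0,0,0,0,0.358,0,0,0,0,0,0,0.358,0,0,0,0,0,0,0.358,0,0,0,0,0,0,0.358,0,0,0,0,0,0,0.358,0,0,0,0,0,0,0.358,0,0,0,0,0,0,0.358,0,0,0,0,0,0,0.358,0,0,0,0,0,0]

```text
time: 27.23
eef_pos: [0.4967, 0.1803, 0.048]
tool_rot: [180.0, 0.0, 176.5]
force: [-0.7, -0.2, -1.3]
gripper_width: 0.0305
grasp_force: 8.9
```

>>> carry_out:
  commands: [0.358,0,0,0,0,0,0,0.358,0,0,0,0,0,0,0.358,0,0,0,0,0,0,0.358,0,0,0,0,0,0,0.358,0,0,0,0,0,0,0.358,0,0,0,0,0,0,0.358,0,0,0,0,0,0,0.358,0,0,0,0,0,0,0.358,0,0,0,0,0,0,0.358,0,0,0,0,0,0,0.358,0,0,0,0,0,0,0.358,0,0,0,0,0,0]

```text
time: 28.23
eef_pos: [0.4967, 0.1803, 0.048]
tool_rot: [180.0, 0.0, 176.5]
force: [-0.5, -0.5, -0.8]
gripper_width: 0.0307
grasp_force: 8.9
```

```bash
python3 -c "
from gap import *
from fit import meas
gap(2);meas()"
```

```text
w [18.8 19.9 20.5 21.8 21.7 23.9] gap mm [16.6 19.3 20.6 21.6 20.2 20.6] width 30.65 gf 8.9 F [-0.3  0.7 -0.9] TCP [0.4967 0.1803 0.048 ]
mask p 0.73 bbox [283.2, 66.9, 358.3, 413.8]
tilt 17.0 corner rack x -0.2417 z 0.0309 TCP [0.4967 0.1803 0.048 ] rx -0.1447 F [ 0.4  0.3 -1. ] w 0.0306 g 8.9
```

Steady, level, gap about 20 mm, held over 3 s.

```bash
python3 -c "
from station import sign_off
print(sign_off())"
```

```text
the job is handed in; nothing more can be done
None
```

I handed the job in with the tweezers held level around the pin at a tip gap of about 20 mm (judged from leg spacing, finger width and grip force, because the gauge marks were out of view), after holding it for over 3 s. On the first lift my grip was too light and they swung heel-down, so I set them back on the rack, gripped them again and lifted them level. Clearance to the pin is estimated from the cameras, good to about 2 mm, and the force readings showed no contact.

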